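# Lift a rock core off the lit stage with sprung tongs

### The job

Take the clear dust cover off the round specimen stage and stand it upright on the bench, clear of the stage. Then pick up the sprung tongs, close their jaws on the rock core and lift it at least 10 cm above the bench, and finish while still holding it up steadily in the tongs. The core is cleaned: never touch it with the robot's fingers, and leave the beaker, the jar and the glass dish where they stand.

Things in the scene. Friction and masses are not known exactly. Their poses are not given: they have to be found in the camera images.
- stage_top (a point): Centre of the top of the round specimen stage, a fixed white disc 120 mm across and 22 mm tall with a glass plate and a glowing orange spot; this point is at its top face, 22 mm over the bench. Its yaw does not matter.
- core_center (a point): Centre (half-way up) of the rock core, a loose reddish-brown upright cylinder with pale bands, 26 mm across and 36 mm tall, about 50 g, standing within 12 mm of the middle of the stage under the cover. Its z axis is its own axis.
- cover_knob (a point): Centre of the blue knob of the clear dust cover: a loose upturned plastic cup 90 mm across and 60 mm tall (wall 3 mm, open below), 120 g, standing on the stage over the core. The knob is 24 mm across and 22 mm tall on a 6 mm neck; this point is on the cover's axis, 77 mm above its lower rim, 11 mm below the knob's top. z: the cover's axis, up when upright.
- tongs_grip (a point): Middle of the sprung tongs (120 g, balance within 15 mm), half-way between their two blue finger grips, 15 mm above their underside; they lie flat on the bench. x points to the jaws, y to the left arm, z up. Each grip is 50 mm long (x) and 30 mm tall from the underside; 53 mm over both backs when released. Pinch them to close the jaws; hinge (30 mm round) 75 mm behind.
- tongs_jaws (a point): Midway between the black rubber jaw faces (32 mm long, 20 mm tall) of the tongs: 80 mm ahead (x) of the middle of the grips, 15 mm above the tongs' underside; same axes. Jaw gap: 69 mm released; about 50 mm when squeezed to 46 mm over the grips (enough to carry the tongs with the jaws open); 26 mm, shut on the core, at 34 mm over the grips.
- tongs_left (a joint): Closing angle of each arm of the tongs (both move equally), in rad: 0 released and wide open, about 0.13 closed on the core, 0.16 shut on nothing (the stop). A spring pushes the grips apart with 4 N when released, 8 N when closed on the core; the jaws get a bit under half of any pinch beyond that.
- beaker_center (a point): Middle of the glass beaker, 60 mm across and 75 mm tall, loose on the bench; to be left alone.
- jar_center (a point): Middle of the white plastic jar with a red cap, 54 mm across and 80 mm tall, loose on the bench; to be left alone.
- dish_center (a point): Middle of the low round glass dish with lid, 84 mm across and 16 mm tall, loose on the bench; to be left alone.
There are look-alikes about, which are no part of the job. Leave any purple or yellow look-alike of the part that bears cover_knob alone. What is shaped like the part that bears tongs_grip but purple is not meant.

How it is judged (in metres and radians):
On the way, in this order (a step that is already met when the one before it is completed fails the run):
1. the cover stands upright on the bench, let go, clear of the stage (height (world z) of cover_knob below 0.085 m and angle between cover_knob's own z axis and vertical below 0.1 rad and horizontal distance between cover_knob and stage_top above 0.105 m and contact force between the fingers and cover below 0.05 N), for 0.2 s.
2. the tongs' jaws are closed on the core (contact force between tongs and core above 1 N and value of joint tongs_left above 0.11 rad and distance between tongs_jaws and core_center below 0.022 m), for 0.2 s.
At the end, for the whole second after the job is handed in: The fingers hold the tongs, whose jaws are shut on the core (within 25 mm of its centre, angle 0.11 to 0.15 rad); the core is over 100 mm above the bench, still and untouched by the robot; the cover stands upright (0.1 rad) on the bench, its axis over 105 mm from the stage's centre (height (world z) of core_center above 0.1 m and distance between tongs_jaws and core_center below 0.025 m and contact force between tongs and core above 1 N and value of joint tongs_left between 0.11 and 0.15 rad and contact force between the fingers and tongs above 1 N and height (world z) of tongs_grip above 0.06 m and contact force between each of the arm, the fingers and core below 0.05 N and linear speed of core below 0.03 m/s and height (world z) of cover_knob below 0.085 m and angle between cover_knob's own z axis and vertical below 0.1 rad and horizontal distance between cover_knob and stage_top above 0.105 m); the arm keeps its last pose, push and grip.
It fails at once if the robot's fingers touch the core (contact force between the fingers and core above 0.3 N).
It fails at once if the beaker, jar or dish is moved by more than 20 mm (distance of any of beaker_center, jar_center, dish_center from where it was at the start of the episode above 0.02 m).
It also fails if it takes over 58 s, if anything falls off the work surface, if the arm or the gripper's body presses on something with over 40 N, if the wrist force passes 120 N, or if a joint passes its speed limit or range.

### The arm

A 6-joint arm with a two-finger parallel gripper is mounted at the origin on the work surface. World frame = base frame: x ahead of the robot, y to its left, z up, the work surface at z = 0. Lengths are in mm, angles in rad, forces in N, time in s.
With the tool pointing down it reaches from about 350 to 975 mm from the base axis. Payload 7.1 kg.
Tool frame: the origin (TCP) lies at the very end of the fingers, on their centre line; the grasp point (between the pads) lies 19 mm behind it; y points along the fingers, x is the direction in which the jaws open and shut, and the axes are right-handed (so a half turn about y gives the same grasp; the last joint's range is limited). The gripper opens to 88 mm and grips with 3 to 60 N. Pads are 20 mm wide; open, the fingers measure 115 mm over their backs; the gripper's body (75 mm by 178 mm) begins 61 mm behind the grasp point.
Start: joints at [1.281, 0.423, 1.63, -0, 1.089, -0.019], TCP at [167.157, 602.215, 222.675] pointing down, gripper open.
Joint ranges: [-3, 3], [-0.9, 2.11], [0.09, 2.58], [-1.31, 4.45], [0.11, 2.69], [-2.54, 2.54]. Speed limits (rad/s): [2.39, 2.39, 3.01, 3.14, 3.14, 3.14].

### API

Orientations are given as a rotation vector (axis times angle).
In Python, from workcell import ctrl gives the robot as it stands. The module is installed in compiled form; this text tells all that it offers.
- The arm moves only by the tool jog_arm, never from a script. Its argument "steps" is a list of rows, each an object with "turn": the turn, a rotation vector about the world's x, y, z scaled (see below), a list of three; "dp": the shift along the world's x, y, z scaled (see below), a list of three; "claw": the opening, from 0 (shut) to 1 (fully open). In form: [{"turn": [wx, wy, wz], "dp": [x, y, z], "claw": claw}, ...]. A call has 1 to 12 rows; each row is the pose to reach, as a shift and turn from the pose measured when the call began, turning the shorter way round; what a row does not reach only later rows make up. The controller multiplies each number of a shift by 80 mm and each number of a turn by pi rad. A row lasts 1/12 s, in which the tool goes at most 41.7 mm and 7.16 degrees, less where a joint would pass 70% of its speed; a pose out of reach is approached as far as the arm can. A call with a number of a shift or a turn outside -1 to 1 is refused whole. A call with a gripper value outside its range is refused whole. The fingers move at their own pace and stop on an object; the grip force is fixed at half the most. Time passes only in rows, so rows that repeat a pose let the fingers close. It gives the time, the measured TCP pose, the force and the opening at its end, in the units of the state.
- ctrl.get_obs(): the state, without advancing time (a new reading comes with each control period).
- ctrl.get_image(name): name is "side" or "top"; returns a dict with "img" (400x640x3 uint8, red, green, blue), "range_z" (400x640 float32, mm along the optical axis (not along the pixel's ray), 0 where there is no reading), "fovy" (degrees; the focal length in pixels is half the picture's height over the tangent of half this angle, whatever the lens; pixels are square), "cx", "cy" (the principal point, pixels), "camera_from_world" (4x4, takes a point from world to camera coordinates). Camera axes: x right, y down, z forward; pixel columns grow to the right and rows downward; lengths in mm; the calibration is good to about 2 mm. A picture is of the moment at which its call begins.
- ctrl.close_job(): hands the job in, once; it reports no verdict.
The state is a dict: "t": time; "qpos": joint angles; "qvel": joint speeds; "joint_torque": joint torques, N m; "ee_pos": TCP position; "orientation": TCP orientation; "ft_force": force on the tool from outside, world axes, zero at the start; "moment": the same for the moment, N m; "width": finger opening in mm.
Only numpy, scipy, OpenCV 4.12 (cv2) and the standard library are available. Lean on these libraries where they do the work, as an engineer would, in place of code of your own. Each camera call takes 0.05 s, during which the arm holds its last target.

## Working session

There is one attempt and no reset: what is moved stays moved. The work goes in short steps, Python scripts to look and compute and a tool call to move; the robot and the scene stay as the last step left them, time stands still between calls to the robot, and variables do not carry over. Pictures are saved under pics/ and viewed, and the job is handed in when it is done.

Besides the shell and the picture viewer there is one more tool, called after "Request:" as name(argument=value, ...) on one line, values as JSON. jog_arm: Moves the arm, as the interface text tells. Its arguments: {"type":"object","properties":{"steps":{"type":"array","items":{"type":"object","properties":{"turn":{"type":"array","items":{"type":"number"}},"dp":{"type":"array","items":{"type":"number"}},"claw":{"type":"number"}}}}},"required":["steps"]}

```bash
mkdir -p pics; cat > h.py <<'E'
import numpy as np, cv2
from workcell import ctrl
def grab(n,fn=None):
    d=ctrl.get_image(n)
    if fn: cv2.imwrite('pics/'+fn,d['img'][:,:,::-1])
    np.savez('/tmp/%s.npz'%n,**d)
    return d
def load(n): 
    d=np.load('/tmp/%s.npz'%n); return {k:d[k] for k in d.files}
def ray(d,u,v):
    f=200/np.tan(np.radians(float(d['fovy']))/2)
    r=np.array([(u-float(d['cx']))/f,(v-float(d['cy']))/f,1.])
    M=np.asarray(d['camera_from_world']);R=M[:3,:3];t=M[:3,3]
    return -R.T@t, R.T@r
def onz(d,u,v,z):
    o,r=ray(d,u,v); return o+r*(z-o[2])/r[2]
def depthpt(d,u,v):
    o,r=ray(d,u,v); return o+r*float(d['range_z'][int(v),int(u)])
def proj(d,p):
    f=200/np.tan(np.radians(float(d['fovy']))/2)
    M=np.asarray(d['camera_from_world']);c=M[:3,:3]@np.asarray(p,float)+M[:3,3]
    return c[0]/c[2]*f+float(d['cx']),c[1]/c[2]*f+float(d['cy'])
E
python3 - <<'E'
from h import *
for n in('top','side'):
    d=grab(n,n+'0.png'); o,r=ray(d,float(d['cx']),float(d['cy'])); print(n,d['fovy'],d['cx'],d['cy'],o.round(),r.round(3), d['img'].shape)
print(ctrl.get_obs())
E
```

```text
top 55.77462487136696 313.67271645425586 201.96820357776178 [ 518.   10. 1155.] [ 0.053 -0.016 -0.998] (400, 640, 3)
side 47.6640746534363 319.9685795152292 197.74991144452883 [  97. -584.  934.] [ 0.438  0.519 -0.734] (400, 640, 3)
{'t': 0.1, 'qpos': array([ 1.28102181e+00,  4.23744884e-01,  1.63061840e+00, -1.81339345e-05,
        1.08859448e+00, -1.90135746e-02]), 'qvel': array([-0.0009827 , -0.00138494, -0.00147439,  0.00067442, -0.00255491,
        0.00016959]), 'joint_torque': array([-1.46458171e-05, -5.45611203e+01, -2.74325055e+01,  6.45666104e-02,
        1.89226650e-02, -4.83856070e-05]), 'ee_pos': array([167.00901239, 601.74798319, 221.9897345 ]), 'orientation': array([-1.32603811, -1.0066783 ,  1.00849761]), 'ft_force': array([0.34798162, 0.33729608, 0.45911653]), 'moment': array([-0.05163345, -0.01848744,  0.0064631 ]), 'width': 87.15451538394895}
```

View pics/top0.png

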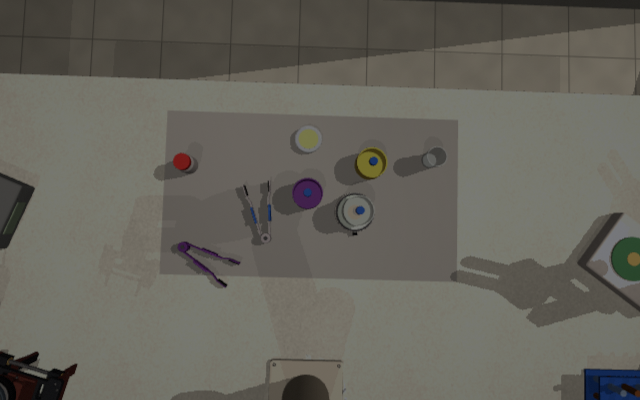

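View pics/side0.png

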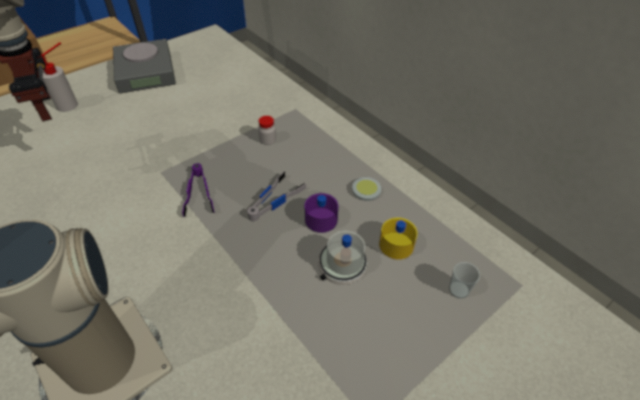

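```bash
python3 - <<'E'
from h import *
d=load('top'); s=load('side')
a=cv2.resize(d['img'][110:300,160:460],None,fx=2.6,fy=2.6,interpolation=cv2.INTER_CUBIC)
cv2.imwrite('pics/topc.png',np.clip(a[:,:,::-1]*1.6,0,255))
b=cv2.resize(s['img'][150:310,160:480],None,fx=2.5,fy=2.5,interpolation=cv2.INTER_CUBIC)
cv2.imwrite('pics/sidec.png',np.clip(b[:,:,::-1]*1.6,0,255))
for n,x in(('top',d),('side',s)):
    hsv=cv2.cvtColor(x['img'],cv2.COLOR_RGB2HSV)
    m=cv2.inRange(hsv,(100,130,50),(120,255,255))
    k,l,st,c=cv2.connectedComponentsWithStats(m)
    for i in range(1,k):
        if 6<st[i,4]<400:
            u,v=c[i];print(n,st[i],c[i].round(1),onz(x,u,v,99).round(1),onz(x,u,v,15).round(1),depthpt(x,u,v).round(1))
for p in[(183,162),(308,139),(433,159)]: print(p,[onz(d,*p,z).round(1) for z in (0,40,80)],depthpt(d,*p).round())
E
```

```text
top [370 157   8   8  45] [373.2 160.5] [ 695.9 -170.9   99. ] [ 710.1 -185.3   15. ] [ 697.1 -172.1   92.2]
top [304 188   8   9  50] [307.2 192.1] [600.9  12.5  99. ] [607.5  12.7  15. ] [601.6  12.5  90.4]
top [268 205   3  16  40] [269.1 211.8] [542.5 117.   99. ] [544.5 125.5  15. ] [544.2 123.9  30.5]
top [356 207   8   7  48] [359.8 210. ] [ 555.1 -136.2   99. ] [ 558.1 -147.9   15. ] [ 554.8 -134.8  108.9]
top [250 208   6  15  28] [253.  214.5] [533.4 161.5  99. ] [534.7 173.6  15. ] [534.4 171.1  32. ]
side [260 186  11  11  30] [265.2 190.9] [501.2 111.5  99. ] [541.9 181.5  15. ] [535.5 170.5  28.2]
side [271 195  14  14 102] [277.9 201.6] [504.9  61.4  99. ] [545.9 126.4  15. ] [540.  117.   27.1]
side [317 195   9  12  89] [321.3 200.4] [591.7  -3.   99. ] [641.4  55.5  15. ] [599.6   6.3  85.7]
side [397 221   8  11  68] [400.4 226.1] [ 686.  -184.9   99. ] [ 745.2 -144.8   15. ] [ 692.  -180.8   90.4]
side [343 235   8  12  81] [346.5 240.2] [ 557.7 -135.9   99. ] [604.1 -90.8  15. ] [ 551.7 -141.7  109.9]
(183, 162) [array([689.1, 395.3,   0. ]), array([683.1, 381.9,  40. ]), array([677.2, 368.6,  80. ])] [677. 368.  83.]
(308, 139) [array([773. ,  15.2,   0. ]), array([764.1,  15.1,  40. ]), array([755.3,  14.9,  80. ])] [769.  15.  17.]
(433, 159) [array([ 723.4, -373.5,    0. ]), array([ 716.3, -360.2,   40. ]), array([ 709.2, -346.9,   80. ])] [ 722. -372.    6.][ WARN:0@0.644] global loadsave.cpp:1063 imwrite_ Unsupported depth image for selected encoder is fallbacked to CV_8U.
```

View pics/topc.png

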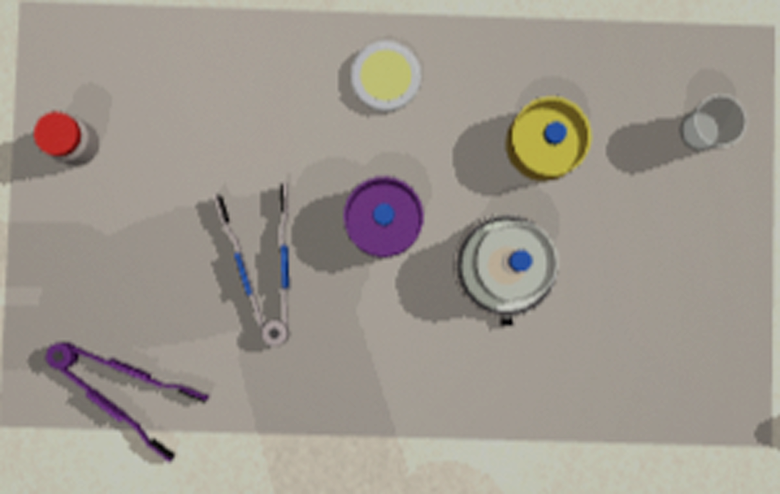

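View pics/sidec.png

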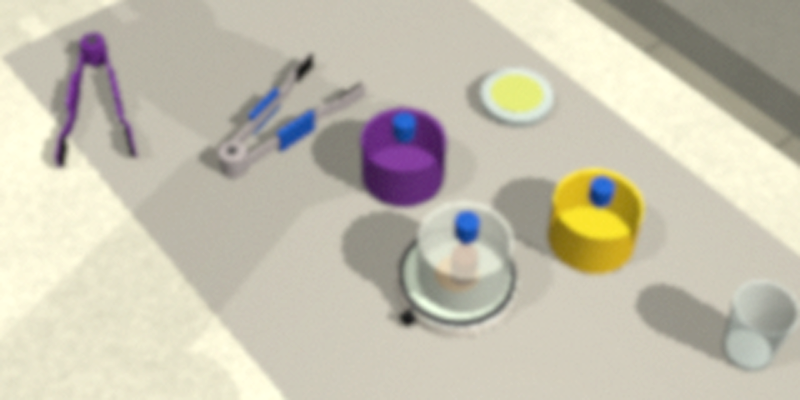

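```bash
python3 - <<'E'
from h import *
from scipy.spatial.transform import Rotation as R
print(R.from_rotvec(ctrl.get_obs()['orientation']).as_matrix().round(3))
d=load('top'); s=load('side')
# triangulate knob
(o1,r1),(o2,r2)=ray(d,359.8,210),ray(s,346.5,240.2)
A=np.stack([r1,-r2],1);t=np.linalg.lstsq(A,o2-o1,rcond=None)[0];print('knob',o1+r1*t[0],o2+r2*t[1])
# tongs
g=[onz(d,253,214.5,28)[:2],onz(d,269.1,211.8,28)[:2]]
print('grips',g,np.mean(g,0))
c=lambda u,v:(160+u/2.6,110+v/2.6)
hinge=onz(d,*c(274,333),25)[:2]; jl=onz(d,*c(222,208),25)[:2]; jr=onz(d,*c(283,197),25)[:2]
gm=np.mean(g,0); jm=(jl+jr)/2
print('hinge',hinge,'jaws',jl,jr,jm)
for a,b in((hinge,gm),(hinge,jm),(gm,jm)): v=b-a;print(np.hypot(*v),np.degrees(np.arctan2(v[1],v[0])))
w=g[0]-g[1];print(np.hypot(*w),np.degrees(np.arctan2(-w[0],w[1])))
# stage ring: 
print('stage?',[onz(d,*c(u,v),22).round(1) for u,v in((459,265),(556,265),(507,217),(507,314))])
print('spot side',onz(s,160+457/2.5,150+283/2.5,22))
E
```

```text
[[ 0.267 -0.    -0.964]
 [ 0.964 -0.001  0.267]
 [-0.001 -1.     0.   ]]
knob [ 555.03279544 -136.06219107  101.19527255] [ 556.52346397 -137.20097103  101.40620566]
grips [array([534.6046717 , 171.60145142]), array([544.07279059, 124.13149261])] [539.33873114 147.86647202]
hinge [465.73112004 132.6456294 ] jaws [607.15277847 197.53190458] [622.04382041 127.99830524] [614.59829944 162.76510491]
75.16484858260424 11.683159900390311
151.88357352654862 11.437935830221805
76.72008786477475 11.197682874866805
48.40498182284681 11.27990210909672
stage? [array([550. , -77.2,  22. ]), array([ 553.4, -189.5,   22. ]), array([ 607.2, -131.4,   22. ]), array([ 495.2, -134.1,   22. ])]
spot side [ 546.87291949 -141.1676934    22.        ]
```

Candidates seen in the top view are as follows. Covers: clear with blue knob at (360,210), purple at (307,192), yellow at (373,160). Tongs: silver with blue grips at (261,213), purple at (205,260). I choose the clear cover standing on the white stage and the blue-gripped tongs. Both close crops confirm this.

Request:
jog_arm(steps=[{"turn":[0,0,0],"dp":[0.25,-0.45,0],"claw":1},{"turn":[0,0,0],"dp":[0.49,-0.92,0],"claw":1},{"turn":[0,0,0],"dp":[0.49,-0.92,0],"claw":1}])

```text
t: 0.35
ee_pos: [207.4, 522.2, 220.7]
orientation: [-1.331, -1.002, 1.011]
ft_force: [-0.3, 0.1, 0.0]
width: 87.5
```

Request:
jog_arm(steps=[{"turn":[0,0,0],"dp":[0.25,-0.45,0],"claw":1},{"turn":[0,0,0],"dp":[0.49,-0.92,0],"claw":1},{"turn":[0,0,0],"dp":[0.49,-0.92,0],"claw":1}])

```text
t: 0.6
ee_pos: [247.4, 443.7, 219.9]
orientation: [-1.334, -0.999, 1.013]
ft_force: [-0.4, -0.6, 0.7]
width: 88.0
```

Request:
jog_arm(steps=[{"turn":[0,0,0],"dp":[0.25,-0.45,0],"claw":1},{"turn":[0,0,0],"dp":[0.49,-0.92,0],"claw":1},{"turn":[0,0,0],"dp":[0.49,-0.92,0],"claw":1}])

```text
t: 0.85
ee_pos: [287.5, 365.8, 219.4]
orientation: [-1.337, -0.996, 1.014]
ft_force: [-0.3, 0.8, -0.4]
width: 87.7
```

Request:
jog_arm(steps=[{"turn":[0,0,0],"dp":[0.25,-0.45,0],"claw":1},{"turn":[0,0,0],"dp":[0.49,-0.92,0],"claw":1},{"turn":[0,0,0],"dp":[0.49,-0.92,0],"claw":1}])

```text
t: 1.1
ee_pos: [327.9, 288.4, 219.2]
orientation: [-1.339, -0.993, 1.013]
ft_force: [-0.5, -0.2, 0.7]
width: 87.9
```

Request:
jog_arm(steps=[{"turn":[0,0,0],"dp":[0.25,-0.45,0],"claw":1},{"turn":[0,0,0],"dp":[0.49,-0.92,0],"claw":1},{"turn":[0,0,0],"dp":[0.49,-0.92,0],"claw":1}])

```text
t: 1.35
ee_pos: [369.0, 211.5, 219.2]
orientation: [-1.342, -0.99, 1.01]
ft_force: [0.1, -0.1, 0.2]
width: 87.6
```

Request:
jog_arm(steps=[{"turn":[0,0,0],"dp":[0.25,-0.45,0],"claw":1},{"turn":[0,0,0],"dp":[0.49,-0.92,0],"claw":1},{"turn":[0,0,0],"dp":[0.49,-0.92,0],"claw":1}])

```text
t: 1.6
ee_pos: [410.7, 134.8, 219.5]
orientation: [-1.344, -0.988, 1.007]
ft_force: [-0.5, -0.3, -0.0]
width: 88.0
```

Request:
jog_arm(steps=[{"turn":[0,0,0],"dp":[0.25,-0.45,0],"claw":1},{"turn":[0,0,0],"dp":[0.49,-0.92,0],"claw":1},{"turn":[0,0,0],"dp":[0.49,-0.92,0],"claw":1}])

```text
t: 1.85
ee_pos: [452.8, 58.3, 219.9]
orientation: [-1.348, -0.988, 1.004]
ft_force: [1.0, -0.1, -0.0]
width: 87.9
```

Request:
jog_arm(steps=[{"turn":[0,0,0],"dp":[0.25,-0.45,0],"claw":1},{"turn":[0,0,0],"dp":[0.49,-0.92,0],"claw":1},{"turn":[0,0,0],"dp":[0.49,-0.92,0],"claw":1}])

```text
t: 2.1
ee_pos: [495.3, -18.2, 220.2]
orientation: [-1.351, -0.987, 1.001]
ft_force: [0.2, 0.8, -0.3]
width: 88.0
```

Request:
jog_arm(steps=[{"turn":[0,0,0],"dp":[0.25,-0.45,0],"claw":1},{"turn":[0,0,0],"dp":[0.49,-0.92,0],"claw":1},{"turn":[0,0,0],"dp":[0.49,-0.92,0],"claw":1}])

```text
t: 2.35
ee_pos: [537.8, -94.6, 220.5]
orientation: [-1.355, -0.987, 0.998]
ft_force: [-0.0, 0.4, 0.5]
width: 87.8
```

Request:
jog_arm(steps=[{"turn":[0,0,0],"dp":[0.225,-0.53,-0.3],"claw":1},{"turn":[0,0,0],"dp":[0.225,-0.53,-0.7],"claw":1},{"turn":[0,0,0],"dp":[0.225,-0.53,-0.7],"claw":1},{"turn":[0,0,0],"dp":[0.225,-0.53,-0.7],"claw":1}])

```text
t: 2.68
ee_pos: [554.3, -135.5, 162.4]
orientation: [-1.35, -0.984, 1.0]
ft_force: [0.1, -0.2, 0.6]
width: 87.7
```

```bash
python3 - <<'E'
from h import *
from scipy.spatial.transform import Rotation as R
o=ctrl.get_obs();print(o['ee_pos'],R.from_rotvec(o['orientation']).as_matrix().round(4),o['qpos'].round(3))
d=grab('top');s=grab('side','s1.png')
a=cv2.resize(d['img'][130:290,280:440],None,fx=3.5,fy=3.5,interpolation=cv2.INTER_CUBIC)
cv2.imwrite('pics/t1.png',a[:,:,::-1])
E
```

```text
[ 554.32192348 -135.48734307  162.43840882] [[ 0.2906  0.0014 -0.9568]
 [ 0.9567 -0.018   0.2905]
 [-0.0168 -0.9998 -0.0066]] [-0.251  0.419  1.8   -0.022  0.916 -1.514]
```

View pics/s1.png

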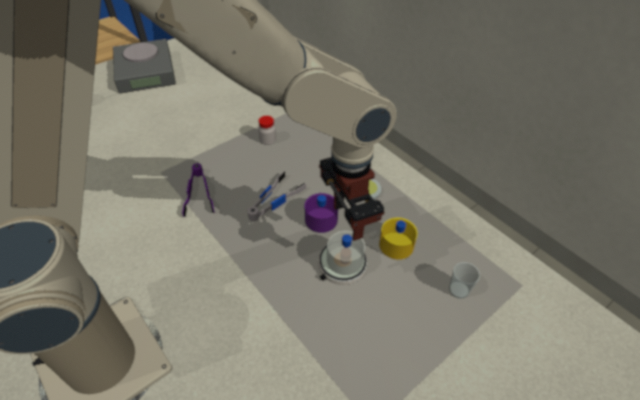

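```bash
python3 - <<'E'
from h import *
s=load('side');d=load('top')
print(proj(s,[554.3,-135.5,162.4]),proj(s,[555.5,-136.5,99]),proj(d,[554.3,-135.5,162.4]))
E
```

```text
(np.float64(346.76224411509395), np.float64(223.3839163114701)) (np.float64(345.9099363855654), np.float64(240.86797689134355)) (np.float64(362.8140200812644), np.float64(209.54315370222162))
```

View pics/t1.png

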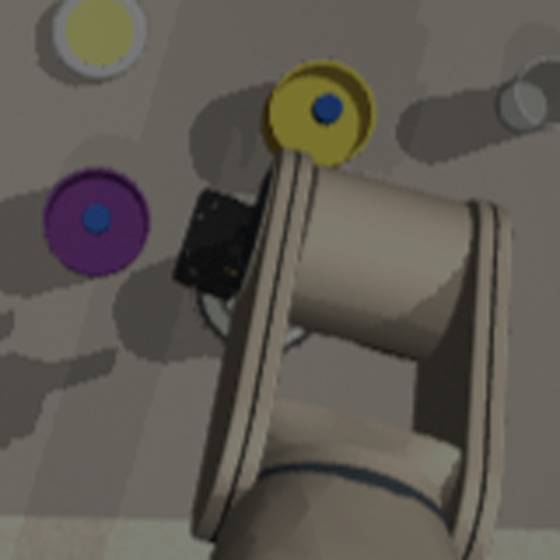

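```bash
python3 - <<'E'
from h import *
s=load('side')
for k in(-50,-44,44,50): print(k,proj(s,np.array([554.3,-135.5,162.4])+k*np.array([.29,.957,-.017])))
a=cv2.resize(s['img'][140:300,270:430],None,fx=3.5,fy=3.5,interpolation=cv2.INTER_CUBIC)
cv2.imwrite('pics/s1c.png',a[:,:,::-1])
E
```

```text
-50 (np.float64(356.60370102151256), np.float64(239.89387674626425))
-44 (np.float64(355.388726970902), np.float64(237.85564463331363))
44 (np.float64(338.60541695294364), np.float64(209.7000791518798))
50 (np.float64(337.52740257993446), np.float64(207.89160965231693))
```

View pics/s1c.png

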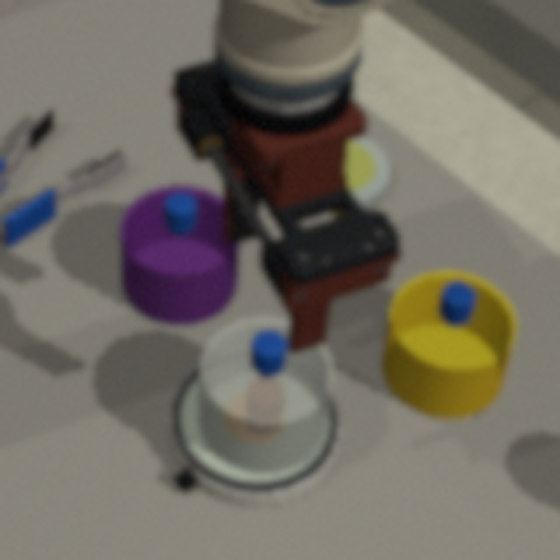

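Request:
jog_arm(steps=[{"turn":[0.006,0,0],"dp":[0.02,-0.02,-0.35],"claw":1},{"turn":[0.006,0,0],"dp":[0.02,-0.02,-0.7],"claw":1},{"turn":[0.006,0,0],"dp":[0.02,-0.02,-0.92],"claw":1},{"turn":[0.006,0,0],"dp":[0.02,-0.02,-0.92],"claw":1},{"turn":[0.006,0,0],"dp":[0.02,-0.02,-0.92],"claw":1}])

```text
t: 3.2
ee_pos: [558.0, -136.0, 92.9]
orientation: [-1.338, -0.997, 0.987]
ft_force: [-0.9, -1.4, 0.6]
width: 88.0
```

```bash
python3 - <<'E'
from h import *
s=grab('side');print(ctrl.get_obs()['ee_pos'],ctrl.get_obs()['ft_force'])
a=cv2.resize(s['img'][180:290,280:420],None,fx=4.5,fy=4.5,interpolation=cv2.INTER_CUBIC)
cv2.imwrite('pics/s2c.png',a[:,:,::-1])
E
```

```text
[ 558.71713439 -136.42229028   93.64242226] [-0.39672608 -0.51657476  0.44998011]
```

View pics/s2c.png

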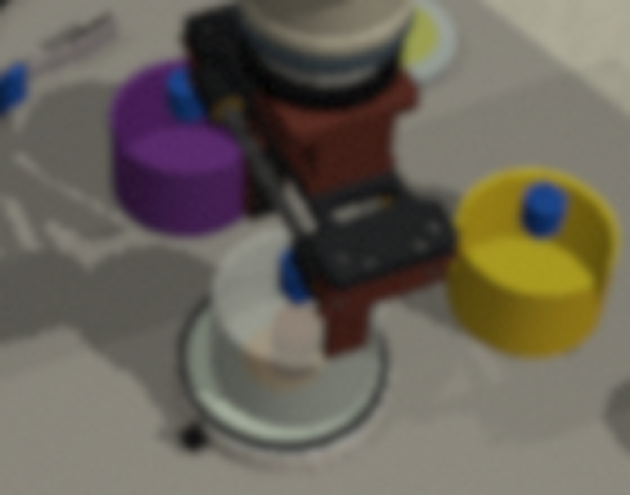

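Request:
jog_arm(steps=[{"turn":[0,0,0],"dp":[-0.03,0,-0.08],"claw":1},{"turn":[0,0,0],"dp":[-0.03,0,-0.08],"claw":1},{"turn":[0,0,0],"dp":[-0.03,0,-0.08],"claw":1}])

```text
t: 3.5
ee_pos: [556.7, -136.3, 88.3]
orientation: [-1.341, -0.999, 0.986]
ft_force: [0.2, -1.0, -0.1]
width: 87.7
```

```bash
python3 - <<'E'
from h import *
from scipy.spatial.transform import Rotation as R
o=ctrl.get_obs();print(o['ee_pos'],o['ft_force'],R.from_rotvec(o['orientation']).as_matrix().round(4))
E
```

```text
[ 556.70681049 -136.31336861   88.25269768] [ 0.17128655 -1.02915853 -0.14606921] [[ 0.288   0.0106 -0.9576]
 [ 0.9576 -0.0016  0.288 ]
 [ 0.0015 -0.9999 -0.0106]]
```

Request:
jog_arm(steps=[{"turn":[0,0.003,0],"dp":[0,0,0],"claw":0.4},{"turn":[0,0.003,0],"dp":[0,0,0],"claw":0},{"turn":[0,0.003,0],"dp":[0,0,0],"claw":0},{"turn":[0,0.003,0],"dp":[0,0,0],"claw":0},{"turn":[0,0.003,0],"dp":[0,0,0],"claw":0},{"turn":[0,0.003,0],"dp":[0,0,0],"claw":0},{"turn":[0,0.003,0],"dp":[0,0,0],"claw":0},{"turn":[0,0.003,0],"dp":[0,0,0],"claw":0}])

```text
t: 4.17
ee_pos: [556.7, -136.3, 88.2]
orientation: [-1.335, -0.991, 0.992]
ft_force: [0.6, 0.6, 0.6]
width: 38.1
```

Request:
jog_arm(steps=[{"turn":[0,0,0],"dp":[0,0,0],"claw":0},{"turn":[0,0,0],"dp":[0,0,0],"claw":0},{"turn":[0,0,0],"dp":[0,0,0],"claw":0},{"turn":[0,0,0],"dp":[0,0,0],"claw":0},{"turn":[0,0,0],"dp":[0,0,0],"claw":0},{"turn":[0,0,0],"dp":[0,0,0],"claw":0}])

```text
t: 4.67
ee_pos: [556.6, -136.3, 88.1]
orientation: [-1.335, -0.991, 0.992]
ft_force: [-0.1, 0.2, -1.8]
width: 23.2
```

Request:
jog_arm(steps=[{"turn":[0,0,0],"dp":[0,0,0],"claw":0},{"turn":[0,0,0],"dp":[0,0,0.1],"claw":0},{"turn":[0,0,0],"dp":[0,0,0.3],"claw":0},{"turn":[0,0,0],"dp":[0,0,0.5],"claw":0},{"turn":[0,0,0],"dp":[0,0,0.75],"claw":0},{"turn":[0,0,0],"dp":[0,0,1],"claw":0},{"turn":[0,0,0],"dp":[0,0,1],"claw":0},{"turn":[0,0,0],"dp":[0,0,1],"claw":0}])

```text
t: 5.33
ee_pos: [557.2, -136.5, 169.3]
orientation: [-1.337, -0.993, 0.991]
ft_force: [-0.0, 0.2, -1.4]
width: 23.2
```

```bash
python3 - <<'E'
from h import *
from scipy.spatial.transform import Rotation as R
o=ctrl.get_obs();print(o['ee_pos'],o['ft_force'],R.from_rotvec(o['orientation']).as_matrix().round(4))
s=grab('side')
a=cv2.resize(s['img'][180:290,280:420],None,fx=4.5,fy=4.5,interpolation=cv2.INTER_CUBIC)
cv2.imwrite('pics/s3c.png',a[:,:,::-1])
E
```

```text
[ 557.24624046 -136.4956076   169.27796879] [-0.01020457  0.15226577 -1.40032988] [[ 0.2881  0.0034 -0.9576]
 [ 0.9576 -0.0022  0.2881]
 [-0.0011 -1.     -0.0039]]
```

View pics/s3c.png

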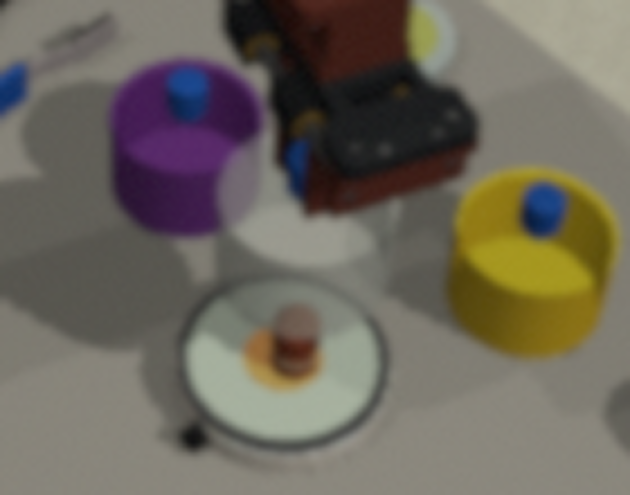

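Request:
jog_arm(steps=[{"turn":[0,0,0],"dp":[-0.07,-0.25,0],"claw":0},{"turn":[0,0,0],"dp":[-0.14,-0.5,0],"claw":0},{"turn":[0,0,0],"dp":[-0.2,-0.72,0],"claw":0},{"turn":[0,0,0],"dp":[-0.2,-0.72,0],"claw":0}])

```text
t: 5.72
ee_pos: [538.8, -195.8, 166.5]
orientation: [-1.334, -0.988, 0.992]
ft_force: [0.2, -0.5, -1.9]
width: 23.6
```

Request:
jog_arm(steps=[{"turn":[0,0,0],"dp":[-0.07,-0.25,0],"claw":0},{"turn":[0,0,0],"dp":[-0.14,-0.5,0],"claw":0},{"turn":[0,0,0],"dp":[-0.2,-0.72,0],"claw":0},{"turn":[0,0,0],"dp":[-0.2,-0.72,0],"claw":0}])

```text
t: 6.05
ee_pos: [521.7, -255.1, 165.2]
orientation: [-1.334, -0.986, 0.991]
ft_force: [0.2, 0.1, -1.0]
width: 23.4
```

Request:
jog_arm(steps=[{"turn":[0,0,0],"dp":[-0.07,-0.25,0],"claw":0},{"turn":[0,0,0],"dp":[-0.14,-0.5,0],"claw":0},{"turn":[0,0,0],"dp":[-0.2,-0.72,0],"claw":0},{"turn":[0,0,0],"dp":[-0.2,-0.72,0],"claw":0}])

```text
t: 6.38
ee_pos: [505.1, -314.0, 164.2]
orientation: [-1.334, -0.984, 0.99]
ft_force: [0.1, 0.3, -0.6]
width: 23.3
```

Request:
jog_arm(steps=[{"turn":[0,0,0],"dp":[0,0,-0.3],"claw":0},{"turn":[0,0,0],"dp":[0,0,-0.6],"claw":0},{"turn":[0,0,0],"dp":[0,0,-0.85],"claw":0},{"turn":[0,0,0],"dp":[0,0,-0.85],"claw":0},{"turn":[0,0,0],"dp":[0,0,-0.85],"claw":0}])

```text
t: 6.8
ee_pos: [504.4, -312.3, 94.9]
orientation: [-1.33, -0.983, 0.991]
ft_force: [-0.2, -0.3, -1.5]
width: 23.3
```

```bash
python3 - <<'E'
from h import *
from scipy.spatial.transform import Rotation as R
o=ctrl.get_obs();print(o['ee_pos'],o['ft_force'],R.from_rotvec(o['orientation']).as_matrix().round(4),o['qpos'].round(2))
d=grab('top','t4.png')
s=grab('side')
a=cv2.resize(s['img'][180:320,280:480],None,fx=4,fy=4,interpolation=cv2.INTER_CUBIC)
cv2.imwrite('pics/s4c.png',a[:,:,::-1])
E
```

```text
[ 504.3791981 -312.2840857   94.8894132] [-0.16371892 -0.32844655 -1.47975557] [[ 2.929e-01 -7.300e-03 -9.561e-01]
 [ 9.562e-01  1.400e-03  2.929e-01]
 [-8.000e-04 -1.000e+00  7.400e-03]] [-0.57  0.55  1.77 -0.    0.83 -1.84]
```

View pics/s4c.png

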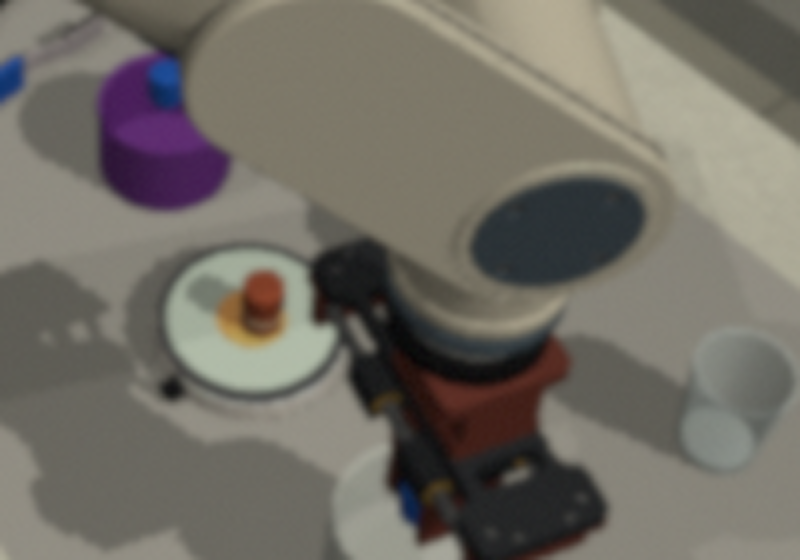

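View pics/t4.png

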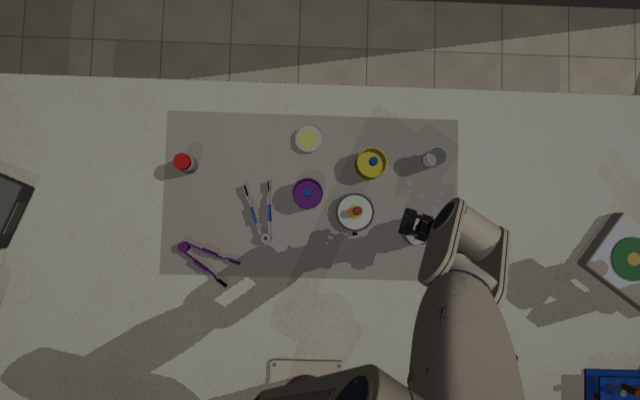

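Request:
jog_arm(steps=[{"turn":[0,-0.0023,0],"dp":[0,0,-0.12],"claw":0},{"turn":[0,-0.0023,0],"dp":[0,0,-0.24],"claw":0},{"turn":[0,-0.0023,0],"dp":[0,0,-0.33],"claw":0},{"turn":[0,-0.0023,0],"dp":[0,0,-0.33],"claw":0},{"turn":[0,-0.0023,0],"dp":[0,0,-0.33],"claw":0}])

```text
t: 7.32
ee_pos: [505.7, -313.5, 70.4]
orientation: [-1.338, -0.99, 0.986]
ft_force: [0.3, -0.1, -2.1]
width: 23.5
```

```bash
python3 - <<'E'
from h import *
from scipy.spatial.transform import Rotation as R
o=ctrl.get_obs();print(o['ee_pos'],o['ft_force'],R.from_rotvec(o['orientation']).as_matrix()[:,1].round(4))
E
```

```text
[ 505.69279918 -313.45185588   70.42795745] [ 0.31732914 -0.14174603 -2.11650441] [ 3.1e-03 -8.0e-04 -1.0e+00]
```

Request:
jog_arm(steps=[{"turn":[0,0.001,0],"dp":[0,0,-0.03],"claw":0},{"turn":[0,0.001,0],"dp":[0,0,-0.055],"claw":0},{"turn":[0,0.001,0],"dp":[0,0,-0.055],"claw":0},{"turn":[0,0.001,0],"dp":[0,0,-0.055],"claw":0}])

```text
t: 7.65
ee_pos: [505.8, -313.5, 66.2]
orientation: [-1.336, -0.987, 0.988]
ft_force: [-0.2, -1.2, -1.3]
width: 23.5
```

Request:
jog_arm(steps=[{"turn":[0,0,0],"dp":[0,0,-0.012],"claw":0},{"turn":[0,0,0],"dp":[0,0,-0.012],"claw":0}])

```text
t: 7.82
ee_pos: [505.8, -313.6, 66.0]
orientation: [-1.336, -0.987, 0.988]
ft_force: [-2.0, -0.4, 7.2]
width: 23.3
```

Request:
jog_arm(steps=[{"turn":[0,0,0],"dp":[0,0,0],"claw":0.35},{"turn":[0,0,0],"dp":[0,0,0],"claw":0.5},{"turn":[0,0,0],"dp":[0,0,0],"claw":0.8},{"turn":[0,0,0],"dp":[0,0,0],"claw":0.8},{"turn":[0,0,0],"dp":[0,0,0],"claw":0.8},{"turn":[0,0,0],"dp":[0,0,0],"claw":0.8},{"turn":[0,0,0],"dp":[0,0,0],"claw":0.8}])

```text
t: 8.4
ee_pos: [505.8, -313.6, 65.9]
orientation: [-1.336, -0.987, 0.988]
ft_force: [-0.6, 0.1, -0.5]
width: 66.5
```

Request:
jog_arm(steps=[{"turn":[0,0,0],"dp":[0,0,0.3],"claw":0.8},{"turn":[0,0,0],"dp":[0,0,0.7],"claw":0.8},{"turn":[0,0,0],"dp":[0,0,1],"claw":0.8},{"turn":[0,0,0],"dp":[0,0,1],"claw":0.8}])

```text
t: 8.73
ee_pos: [508.4, -315.3, 150.8]
orientation: [-1.344, -0.991, 0.987]
ft_force: [0.3, 0.2, -0.3]
width: 70.2
```

Request:
jog_arm(steps=[{"turn":[0,0,0.02],"dp":[0.03,0.48,0.25],"claw":0.8},{"turn":[0,0,0.03],"dp":[0.06,0.96,0.5],"claw":0.8},{"turn":[0,0,0.03],"dp":[0.06,0.96,0.5],"claw":0.8}])

```text
t: 8.98
ee_pos: [514.0, -235.2, 193.0]
orientation: [-1.307, -1.066, 1.058]
ft_force: [1.0, -0.7, 0.2]
width: 70.1
```

Request:
jog_arm(steps=[{"turn":[0,0,0.02],"dp":[0.03,0.48,0],"claw":0.8},{"turn":[0,0,0.03],"dp":[0.06,0.96,0],"claw":0.8},{"turn":[0,0,0.03],"dp":[0.06,0.96,0],"claw":0.8}])

```text
t: 9.23
ee_pos: [518.2, -153.6, 192.4]
orientation: [-1.262, -1.14, 1.131]
ft_force: [-1.2, -0.0, -0.1]
width: 70.2
```

Request:
jog_arm(steps=[{"turn":[0,0,0.02],"dp":[0.03,0.48,0],"claw":0.8},{"turn":[0,0,0.03],"dp":[0.06,0.96,0],"claw":0.8},{"turn":[0,0,0.03],"dp":[0.06,0.96,0],"claw":0.8}])

```text
t: 9.48
ee_pos: [522.6, -72.3, 191.5]
orientation: [-1.215, -1.213, 1.203]
ft_force: [-0.2, 0.1, 0.3]
width: 70.3
```

Request:
jog_arm(steps=[{"turn":[0,0,0.02],"dp":[0.03,0.48,0],"claw":0.8},{"turn":[0,0,0.03],"dp":[0.06,0.96,0],"claw":0.8},{"turn":[0,0,0.03],"dp":[0.06,0.96,0],"claw":0.8}])

```text
t: 9.73
ee_pos: [527.5, 8.5, 190.9]
orientation: [-1.165, -1.286, 1.275]
ft_force: [-0.6, 0.9, 0.5]
width: 70.1
```

Request:
jog_arm(steps=[{"turn":[0,0,0.02],"dp":[0.03,0.48,0],"claw":0.8},{"turn":[0,0,0.03],"dp":[0.06,0.96,0],"claw":0.8},{"turn":[0,0,0.03],"dp":[0.06,0.96,0],"claw":0.8}])

```text
t: 9.98
ee_pos: [533.0, 89.1, 190.5]
orientation: [-1.113, -1.359, 1.344]
ft_force: [1.4, -0.6, 0.5]
width: 70.2
```

```bash
python3 - <<'E'
from h import *
from scipy.spatial.transform import Rotation as R
o=ctrl.get_obs();print(o['ee_pos'],R.from_rotvec(o['orientation']).as_matrix().round(4),o['qpos'].round(2))
d=grab('top','t5.png')
s=grab('side','s5.png')
E
```

```text
[532.98971204  89.06837653 190.51332025] [[-0.1932  0.007  -0.9811]
 [ 0.9812  0.0048 -0.1932]
 [ 0.0033 -1.     -0.0078]] [ 0.14  0.34  1.85  0.    0.95 -1.63]
```

View pics/t5.png

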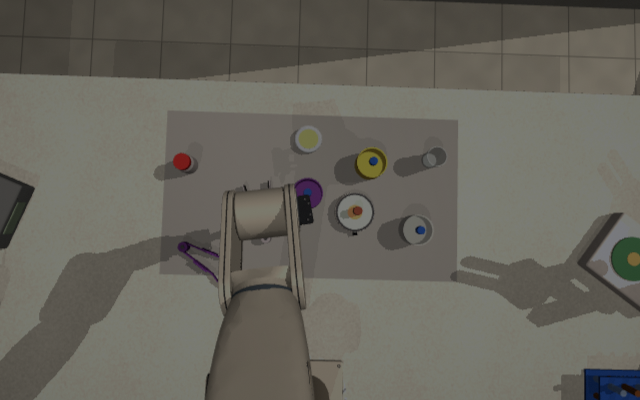

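View pics/s5.png

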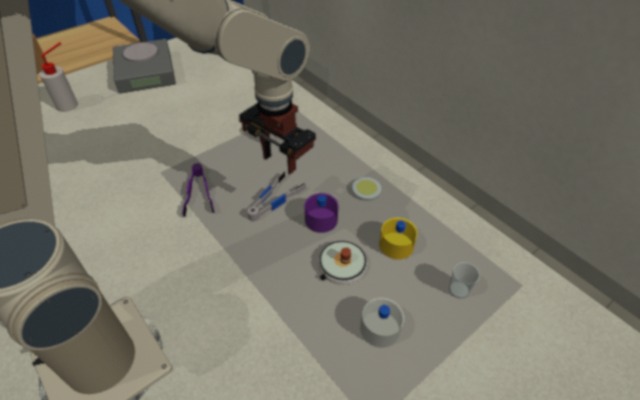

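```bash
python3 - <<'E'
from h import *
d=load('top'); s=load('side')
def tri(p,q):
    (o1,r1),(o2,r2)=ray(d,*p),ray(s,*q)
    t=np.linalg.lstsq(np.stack([r1,-r2],1),o2-o1,rcond=None)[0];a,b=o1+r1*t[0],o2+r2*t[1];return ((a+b)/2).round(1),np.linalg.norm(a-b).round(1)
C={}
for n,x,roi in(('top',d,(335,195,375,230)),('side',s,(320,235,370,285))):
    hsv=cv2.cvtColor(x['img'],cv2.COLOR_RGB2HSV)
    m=cv2.inRange(hsv,(0,130,40),(9,255,255))|cv2.inRange(hsv,(172,110,40),(180,255,255))
    k=np.zeros_like(m);k[roi[1]:roi[3],roi[0]:roi[2]]=1;m*=k
    v,u=np.nonzero(m);print(n,len(u),u.min(),u.max(),v.min(),v.max(),u.mean(),v.mean());C[n]=(u.mean(),v.mean())
    print('z58',onz(x,u.mean(),v.mean(),58),'z40',onz(x,u.mean(),v.mean(),40))
a=cv2.resize(d['img'][185:250,325:445],None,fx=6,fy=6,interpolation=cv2.INTER_CUBIC)
b=cv2.resize(s['img'][235:290,310:410],None,fx=7,fy=7,interpolation=cv2.INTER_CUBIC)
cv2.imwrite('pics/t5c.png',a[:,:,::-1]);cv2.imwrite('pics/s5c.png',b[:,:,::-1])
K={}
for n,x in(('top',d),('side',s)):
    hsv=cv2.cvtColor(x['img'],cv2.COLOR_RGB2HSV)
    m=cv2.inRange(hsv,(100,130,50),(120,255,255))
    k,l,st,c=cv2.connectedComponentsWithStats(m)
    for i in range(1,k):
        if 6<st[i,4]<400: print(n,st[i],c[i].round(1))
print(tri((420.5,230.5),(384.5,311)))
E
```

```text
top 53 354 361 207 214 357.33962264150944 210.43396226415095
z58 [ 555.08914255 -134.90933748   58.        ] z40 [ 555.70519527 -137.28803568   40.        ]
side 80 342 349 249 259 345.4125 253.7875
z58 [ 551.63657566 -142.43013975   58.        ] z40 [ 560.97308278 -133.35358507   40.        ]
top [370 157   8   8  45] [373.2 160.5]
top [304 188   8   8  44] [307.2 191.6]
top [417 226   8   8  50] [420.7 229.9]
side [236   0   6   3  11] [239.1   0.5]
side [141  17  32  24 354] [153.8  30.4]
side [260 186  11  11  30] [265.2 190.9]
side [271 195  14  14 101] [277.9 201.6]
side [317 195   9  12  86] [321.3 200.5]
side [397 222   8  10  67] [400.4 226.1]
side [380 305  10  13 102] [384. 311.]
(array([ 504. , -314.2,   82.6]), np.float64(3.6))
```

View pics/t5c.png

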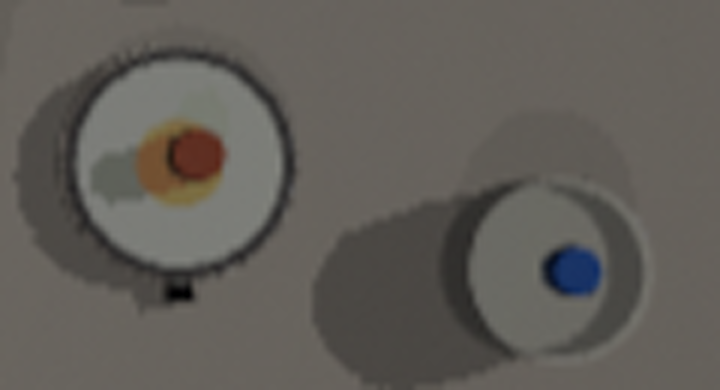

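View pics/s5c.png

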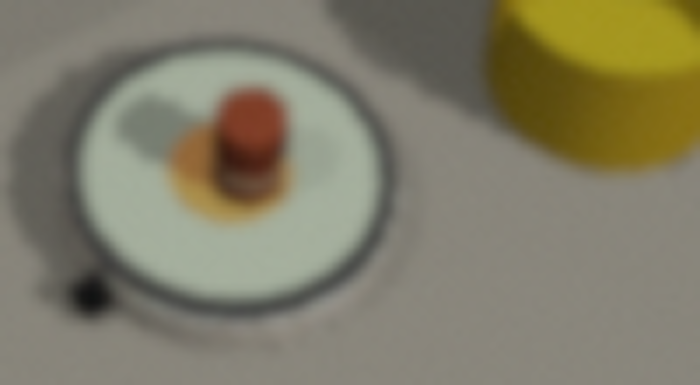

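```bash
python3 - <<'E'
from h import *
d=load('top'); s=load('side')
print(onz(d,325+200/6-.4,185+152/6-.4,58),onz(s,310+252/7-.4,235+118/7-.4,58), onz(s,310+250/7-.4,235+148/7-.4,40))
print(onz(d,325+182/6-.4,185+160/6-.4,22),onz(s,310+237/7-.4,235+176/7-.4,22))
E
```

```text
[ 556.59834563 -136.60540044   58.        ] [ 556.48022518 -137.64007425   58.        ] [ 556.96879017 -137.51263902   40.        ]
[ 553.5999714  -132.48417504   22.        ] [ 554.81332851 -134.56794137   22.        ]
```

Request:
jog_arm(steps=[{"turn":[0.0015,0.002,0.001],"dp":[0.04,0.37,-0.3],"claw":0.88},{"turn":[0.0015,0.002,0.001],"dp":[0.08,0.735,-0.6],"claw":0.88},{"turn":[0.0015,0.002,0.001],"dp":[0.08,0.735,-1],"claw":0.88},{"turn":[0.0015,0.002,0.001],"dp":[0.08,0.735,-1],"claw":0.88},{"turn":[0.0015,0.002,0.001],"dp":[0.08,0.735,-1],"claw":0.88}])

```text
t: 10.5
ee_pos: [537.4, 142.2, 108.9]
orientation: [-1.103, -1.35, 1.347]
ft_force: [-0.8, -0.1, 0.8]
width: 77.1
```

Request:
jog_arm(steps=[{"turn":[0,0,0],"dp":[0,0,-0.3],"claw":0.88},{"turn":[0,0,0],"dp":[0,0,-0.6],"claw":0.88},{"turn":[0,0,0],"dp":[0,0,-0.8],"claw":0.88},{"turn":[0,0,0],"dp":[0,0,-0.8],"claw":0.88}])

```text
t: 10.83
ee_pos: [536.7, 140.2, 44.1]
orientation: [-1.103, -1.346, 1.348]
ft_force: [-1.1, -0.3, 0.0]
width: 77.2
```

```bash
python3 - <<'E'
from h import *
from scipy.spatial.transform import Rotation as R
o=ctrl.get_obs();print(o['ee_pos'],R.from_rotvec(o['orientation']).as_matrix().round(4),o['qpos'].round(2))
s=grab('side')
b=cv2.resize(s['img'][130:230,200:340],None,fx=5,fy=5,interpolation=cv2.INTER_CUBIC)
cv2.imwrite('pics/s6c.png',b[:,:,::-1])
E
```

```text
[536.73919937 140.16700268  44.07646218] [[-0.1903 -0.0076 -0.9817]
 [ 0.9817  0.0053 -0.1903]
 [ 0.0066 -1.      0.0064]] [ 0.23  0.59  1.87  0.01  0.68 -1.54]
```

View pics/s6c.png

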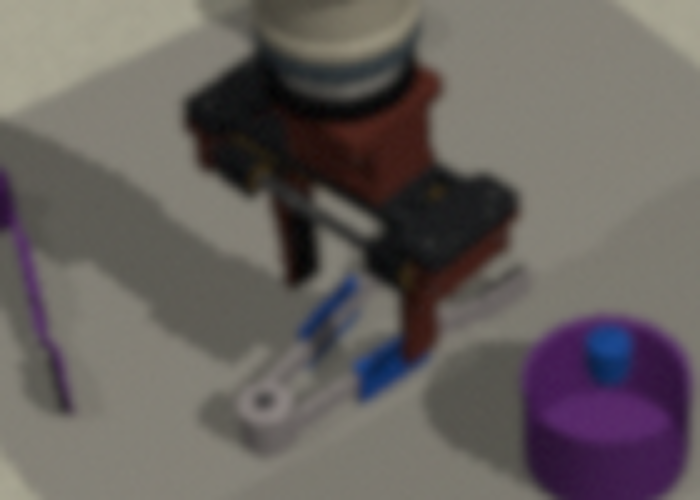

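Request:
jog_arm(steps=[{"turn":[-0.0017,-0.0024,0.002],"dp":[0.033,0.1,0],"claw":0.88},{"turn":[-0.0017,-0.0024,0.002],"dp":[0.033,0.1,-0.1],"claw":0.88},{"turn":[-0.0017,-0.0024,0.002],"dp":[0.033,0.1,-0.25],"claw":0.88},{"turn":[-0.0017,-0.0024,0.002],"dp":[0.033,0.1,-0.35],"claw":0.88},{"turn":[-0.0017,-0.0024,0.002],"dp":[0.033,0.1,-0.42],"claw":0.88},{"turn":[-0.0017,-0.0024,0.002],"dp":[0.033,0.1,-0.42],"claw":0.88},{"turn":[-0.0017,-0.0024,0.002],"dp":[0.033,0.1,-0.42],"claw":0.88}])

```text
t: 11.47
ee_pos: [539.7, 148.5, 11.1]
orientation: [-1.109, -1.354, 1.354]
ft_force: [0.7, 0.6, 0.7]
width: 77.4
```

```bash
python3 - <<'E'
from h import *
from scipy.spatial.transform import Rotation as R
o=ctrl.get_obs();print(o['ee_pos'],o['ft_force'],R.from_rotvec(o['orientation']).as_matrix().round(4),o['qpos'].round(2))
s=grab('side')
b=cv2.resize(s['img'][130:230,200:340],None,fx=5,fy=5,interpolation=cv2.INTER_CUBIC)
cv2.imwrite('pics/s7c.png',b[:,:,::-1])
E
```

```text
[539.65262405 148.48914144  11.12802873] [0.67815386 0.56248013 0.73996624] [[-1.969e-01  1.000e-04 -9.804e-01]
 [ 9.804e-01 -1.000e-04 -1.969e-01]
 [-1.000e-04 -1.000e+00 -1.000e-04]] [ 0.25  0.65  1.87 -0.    0.62 -1.52]
```

View pics/s7c.png

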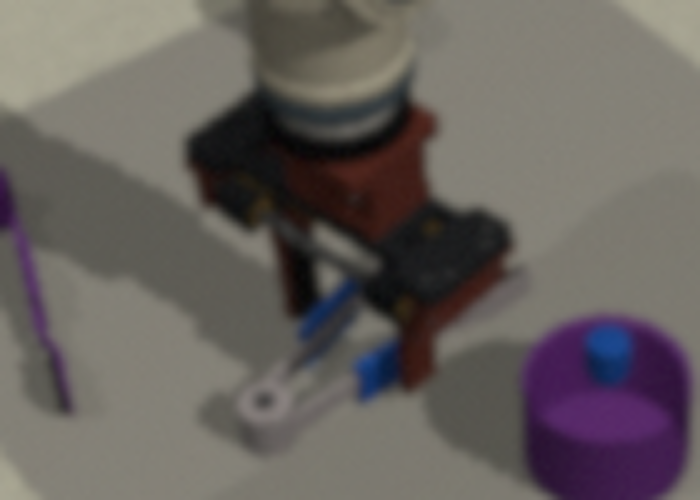

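Request:
jog_arm(steps=[{"turn":[0,0,0],"dp":[0,0,-0.04],"claw":0.88},{"turn":[0,0,0],"dp":[0,0,-0.082],"claw":0.88},{"turn":[0,0,0],"dp":[0,0,-0.082],"claw":0.75},{"turn":[0,0,0],"dp":[0,0,-0.082],"claw":0.65}])

```text
t: 11.85
ee_pos: [539.9, 148.5, 4.8]
orientation: [-1.109, -1.354, 1.353]
ft_force: [-0.6, 0.1, 0.2]
width: 67.2
```

Request:
jog_arm(steps=[{"turn":[0,0,0],"dp":[0,0,0],"claw":0.6},{"turn":[0,0,0],"dp":[0,0,0],"claw":0.55},{"turn":[0,0,0],"dp":[0,0,0],"claw":0.51},{"turn":[0,0,0],"dp":[0,0,0],"claw":0.51},{"turn":[0,0,0],"dp":[0,0,0],"claw":0.51},{"turn":[0,0,0],"dp":[0,0,0],"claw":0.51},{"turn":[0,0,0],"dp":[0,0,0],"claw":0.51}])

```text
t: 12.43
ee_pos: [540.0, 148.6, 4.9]
orientation: [-1.109, -1.354, 1.353]
ft_force: [-1.0, -0.1, -0.4]
width: 44.6
```

```bash
python3 - <<'E'
from h import *
o=ctrl.get_obs();print(o['ee_pos'],o['ft_force'],o['width'])
s=grab('side')
b=cv2.resize(s['img'][130:230,200:340],None,fx=5,fy=5,interpolation=cv2.INTER_CUBIC)
cv2.imwrite('pics/s8c.png',b[:,:,::-1])
E
```

```text
[539.96274406 148.59721365   4.89513213] [-1.0332429  -0.08964165 -0.38083722] 44.60890146615213
```

View pics/s8c.png

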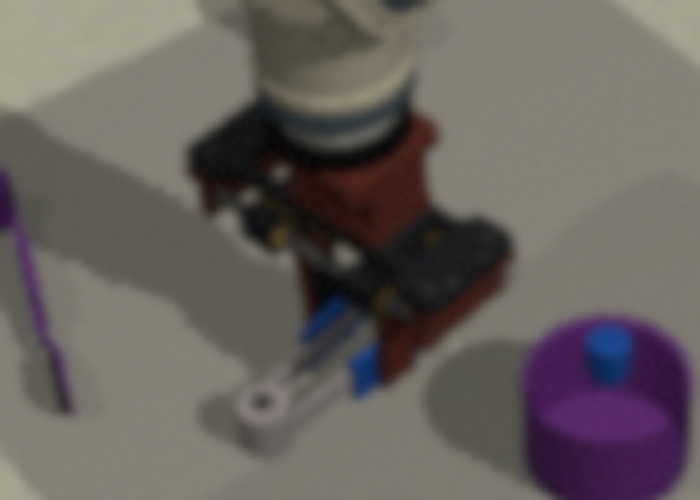

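Request:
jog_arm(steps=[{"turn":[0,0,0],"dp":[0,0,0.1],"claw":0.51},{"turn":[0,0,0],"dp":[0,0,0.25],"claw":0.51},{"turn":[0,0,0],"dp":[0,0,0.45],"claw":0.51},{"turn":[0,0,0],"dp":[0,0,0.7],"claw":0.51},{"turn":[0,0,0],"dp":[0,0,0.9],"claw":0.51},{"turn":[0,0,0],"dp":[0,0,1],"claw":0.51},{"turn":[0,0,0],"dp":[0,0,1],"claw":0.51},{"turn":[0,0,0],"dp":[0,0,1],"claw":0.51}])

```text
t: 13.15
ee_pos: [540.1, 148.6, 85.5]
orientation: [-1.11, -1.355, 1.352]
ft_force: [-1.0, 0.9, -1.2]
width: 44.8
```

Request:
jog_arm(steps=[{"turn":[0,0,0],"dp":[0,0,0.2],"claw":0.51},{"turn":[0,0,0],"dp":[0,0,0.45],"claw":0.51},{"turn":[0,0,0],"dp":[0,0,0.7],"claw":0.51},{"turn":[0,0,0],"dp":[0,0,0.8],"claw":0.51},{"turn":[0,0,0],"dp":[0,0,0.8],"claw":0.51}])

```text
t: 13.57
ee_pos: [540.9, 148.8, 150.4]
orientation: [-1.112, -1.357, 1.351]
ft_force: [-0.5, 0.2, -1.1]
width: 44.4
```

```bash
python3 - <<'E'
from h import *
o=ctrl.get_obs();print(o['ee_pos'],o['ft_force'],o['width'])
s=grab('side')
b=cv2.resize(s['img'][80:230,180:340],None,fx=4,fy=4,interpolation=cv2.INTER_CUBIC)
cv2.imwrite('pics/s9c.png',b[:,:,::-1])
d=grab('top')
b=cv2.resize(d['img'][140:290,180:380],None,fx=4,fy=4,interpolation=cv2.INTER_CUBIC)
cv2.imwrite('pics/t9c.png',b[:,:,::-1])
E
```

```text
[540.94607155 148.82239479 150.42320153] [-0.54395806  0.1619536  -1.08097554] 44.40702533184841
```

View pics/s9c.png

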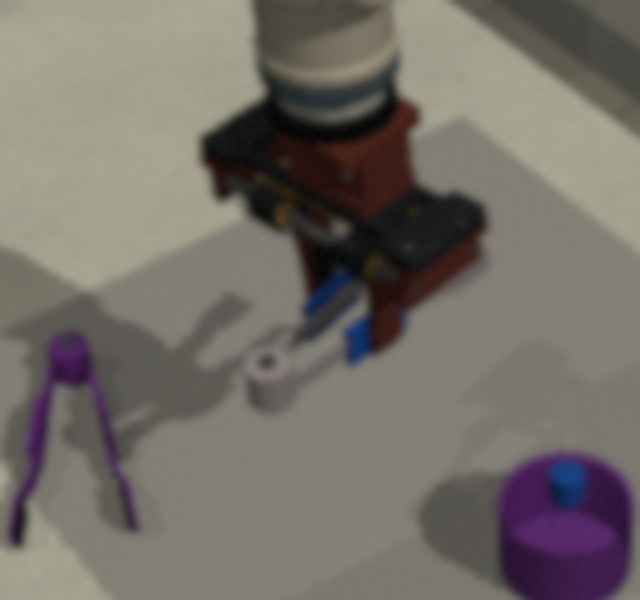

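View pics/t9c.png

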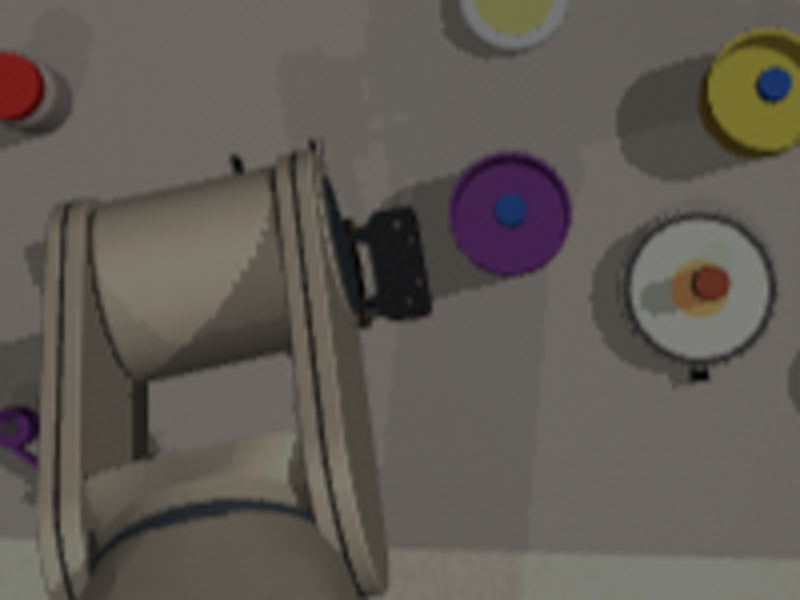

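```bash
python3 - <<'E'
from h import *
d=load('top'); s=load('side')
for u,v in((246,169),(247,174),(245,179)): print(depthpt(s,u,v).round(1))
print('jaw tips',[depthpt(d,u,v).round(1) for u,v in((239,180),(239,181),(239,182),(258.5,176),(259,177))])
E
```

```text
[468.7 134.8 177.7]
[461.1 118.7 177.8]
[456.8 124.6 159.1]
jaw tips [array([621.4, 191.3, 169. ]), array([618.8, 191.2, 168.8]), array([615.9, 190.7, 171.1]), array([633.4, 140.8, 169.9]), array([630.8, 139.4, 169.7])]
```

Request:
jog_arm(steps=[{"turn":[0,0,0],"dp":[-0.06,-0.25,0],"claw":0.51},{"turn":[0,0,0],"dp":[-0.12,-0.55,0],"claw":0.51},{"turn":[0,0,0],"dp":[-0.2,-0.94,0],"claw":0.51},{"turn":[0,0,0],"dp":[-0.2,-0.94,0],"claw":0.51}])

```text
t: 14.0
ee_pos: [520.9, 69.8, 146.4]
orientation: [-1.107, -1.348, 1.355]
ft_force: [0.9, -0.4, -1.5]
width: 44.7
```

Request:
jog_arm(steps=[{"turn":[0,0,0],"dp":[-0.06,-0.25,0],"claw":0.51},{"turn":[0,0,0],"dp":[-0.12,-0.55,0],"claw":0.51},{"turn":[0,0,0],"dp":[-0.2,-0.94,0],"claw":0.51},{"turn":[0,0,0],"dp":[-0.2,-0.94,0],"claw":0.51}])

```text
t: 14.33
ee_pos: [502.8, -8.5, 144.8]
orientation: [-1.106, -1.344, 1.356]
ft_force: [0.6, -0.8, -1.7]
width: 44.3
```

Request:
jog_arm(steps=[{"turn":[0,0,0],"dp":[-0.06,-0.25,0],"claw":0.51},{"turn":[0,0,0],"dp":[-0.12,-0.55,0],"claw":0.51},{"turn":[0,0,0],"dp":[-0.2,-0.94,0],"claw":0.51},{"turn":[0,0,0],"dp":[-0.2,-0.94,0],"claw":0.51}])

```text
t: 14.67
ee_pos: [485.5, -86.4, 143.6]
orientation: [-1.106, -1.34, 1.355]
ft_force: [0.8, 0.7, -1.1]
width: 45.0
```

Request:
jog_arm(steps=[{"turn":[0,0,0],"dp":[-0.06,-0.25,0],"claw":0.51},{"turn":[0,0,0],"dp":[-0.12,-0.55,0],"claw":0.51},{"turn":[0,0,0],"dp":[-0.17,-0.86,0],"claw":0.51},{"turn":[0,0,0],"dp":[-0.17,-0.86,0],"claw":0.51},{"turn":[0,0,0],"dp":[-0.17,-0.86,0],"claw":0.51}])

```text
t: 15.08
ee_pos: [471.6, -155.3, 142.7]
orientation: [-1.106, -1.338, 1.353]
ft_force: [0.6, 0.1, -1.3]
width: 44.6
```

```bash
python3 - <<'E'
from h import *
from scipy.spatial.transform import Rotation as R
o=ctrl.get_obs();print(o['ee_pos'],o['ft_force'],o['width'],R.from_rotvec(o['orientation']).as_matrix().round(4),o['qpos'].round(2))
s=grab('side')
b=cv2.resize(s['img'][170:320,270:430],None,fx=4,fy=4,interpolation=cv2.INTER_CUBIC)
cv2.imwrite('pics/s10c.png',b[:,:,::-1])
d=grab('top')
b=cv2.resize(d['img'][160:280,290:450],None,fx=5,fy=5,interpolation=cv2.INTER_CUBIC)
cv2.imwrite('pics/t10c.png',b[:,:,::-1])
E
```

```text
[ 471.60127352 -155.2829986   142.72237733] [ 0.55498562  0.07683172 -1.31275449] 44.64891633013152 [[-1.881e-01 -1.140e-02 -9.821e-01]
 [ 9.821e-01 -2.000e-03 -1.881e-01]
 [ 2.000e-04 -9.999e-01  1.150e-02]] [-0.34  0.36  1.96 -0.01  0.83 -2.09]
```

View pics/s10c.png

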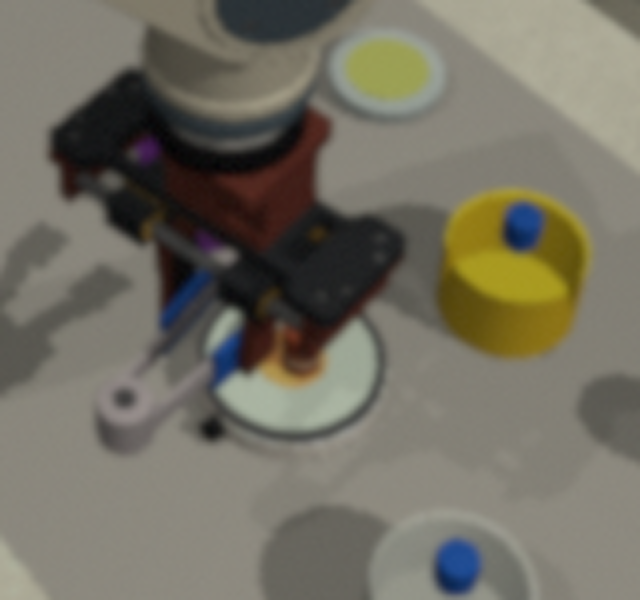

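View pics/t10c.png

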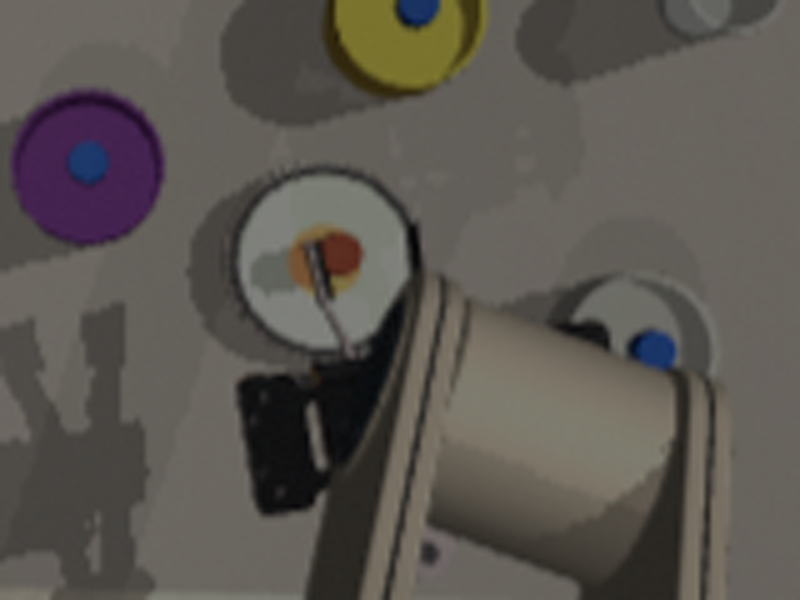

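```bash
python3 - <<'E'
from h import *
d=load('top')
T=np.array([471.6,-155.3]);a=np.radians(10.84);X=np.array([np.cos(a),np.sin(a)]);Y=np.array([-X[1],X[0]])
for u,v in((310,246),(318,246),(323,296),(330,293)):
    p=onz(d,290+u/5-.4,160+v/5-.4,162.8);q=p[:2]-T;print(p.round(1),'tong frame',(q@X).round(1),(q@Y).round(1))
c=np.array([556.7,-137])-T;print(c@X,c@Y)
for z in (58,40):
    u,v=proj(d,[556.7,-137,z]);print((u-290)*5,(v-160)*5)
E
```

```text
[ 555.3 -105.8  162.8] tong frame 91.6 32.8
[ 555.5 -110.   162.8] tong frame 90.9 28.7
[ 529.3 -113.3  162.8] tong frame 64.5 30.4
[ 531.  -117.   162.8] tong frame 65.5 26.5
87.02311888982209 1.968953703847722
340.3471436342596 249.5126879374486
336.2521060486492 250.4743665616047
```

Request:
jog_arm(steps=[{"turn":[0.0006,-0.0036,0],"dp":[0.05,0.02,-0.15],"claw":0.51},{"turn":[0.0006,-0.0036,0],"dp":[0.08,0.04,-0.4],"claw":0.51},{"turn":[0.0006,-0.0036,0],"dp":[0.08,0.04,-0.65],"claw":0.51},{"turn":[0.0006,-0.0036,0],"dp":[0.08,0.04,-0.65],"claw":0.51},{"turn":[0.0006,-0.0036,0],"dp":[0.08,0.04,-0.65],"claw":0.51},{"turn":[0.0006,-0.0036,0],"dp":[0.08,0.04,-0.65],"claw":0.51}])

```text
t: 15.68
ee_pos: [478.5, -150.5, 91.4]
orientation: [-1.112, -1.35, 1.349]
ft_force: [0.2, 0.1, -1.1]
width: 44.9
```

```bash
python3 - <<'E'
from h import *
from scipy.spatial.transform import Rotation as R
o=ctrl.get_obs();M=R.from_rotvec(o['orientation']).as_matrix();print(o['ee_pos'],o['ft_force'],o['width'],M[:,1].round(4))
X=np.array([M[1,0],-M[0,0]]);X/=np.hypot(*X);Y=np.array([-X[1],X[0]]);c=np.array([556.7,-137])-o['ee_pos'][:2];print('core in tongs',c@X,c@Y)
d=grab('top');s=grab('side')
b=cv2.resize(d['img'][180:260,310:410],None,fx=7,fy=7,interpolation=cv2.INTER_CUBIC)
cv2.imwrite('pics/t11c.png',b[:,:,::-1])
b=cv2.resize(s['img'][210:310,280:400],None,fx=6,fy=6,interpolation=cv2.INTER_CUBIC)
cv2.imwrite('pics/s11c.png',b[:,:,::-1])
E
```

```text
[ 478.54881707 -150.48569591   91.43116022] [ 0.20900464  0.12532256 -1.06455477] 44.92121461320273 [ 2.e-04 -1.e-04 -1.e+00]
core in tongs 79.28798196550144 -1.6992066514118
```

View pics/t11c.png

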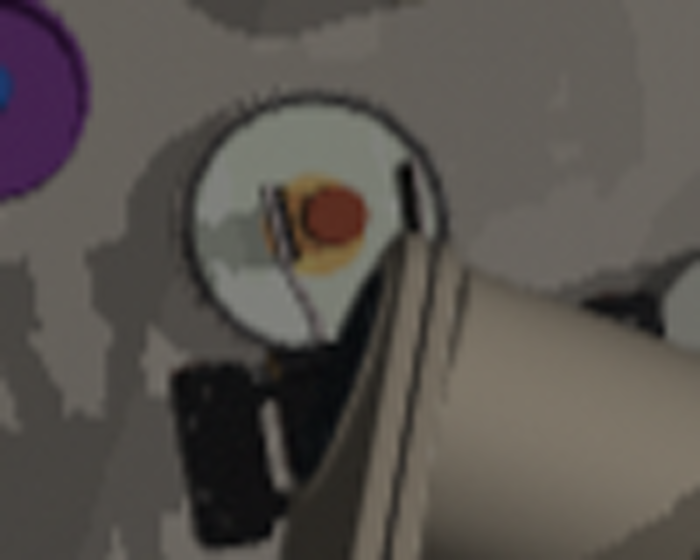

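View pics/s11c.png

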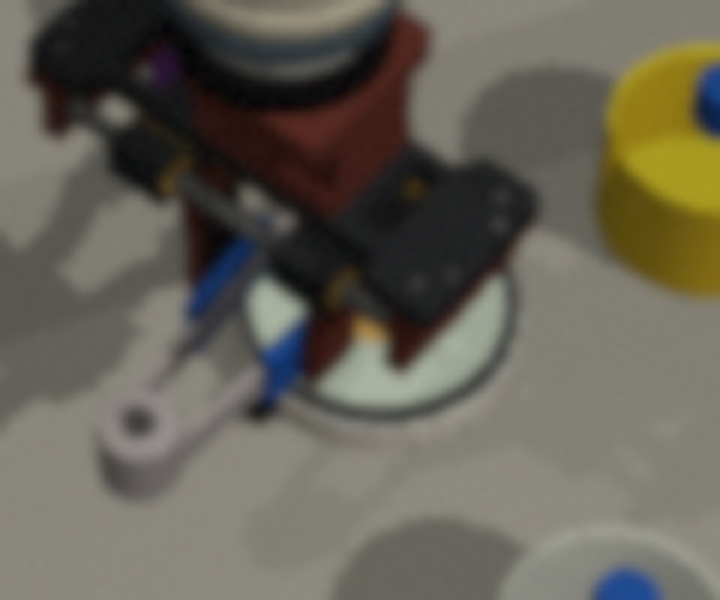

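```bash
python3 - <<'E'
from h import *
from scipy.spatial.transform import Rotation as R
d=load('top')
o=ctrl.get_obs();M=R.from_rotvec(o['orientation']).as_matrix()
X=np.array([M[1,0],-M[0,0]]);X/=np.hypot(*X);Y=np.array([-X[1],X[0]])
for u,v in((265,187),(275,187),(288,262),(297,255),(399,165),(412,165),(410,225)):
    p=onz(d,310+u/7-.4,180+v/7-.4,111.5);q=p[:2]-o['ee_pos'][:2];print((u,v),p.round(1),(q@X).round(1),(q@Y).round(1))
p=onz(d,310+334/7-.4,180+215/7-.4,58);q=p[:2]-o['ee_pos'][:2];print('core',p,q@X,q@Y)
E
```

```text
(265, 187) [ 563.8 -100.2  111.5] 93.0 33.7
(275, 187) [ 564.  -104.1  111.5] 92.4 29.8
(288, 262) [ 534.5 -110.   111.5] 62.3 29.6
(297, 255) [ 537.3 -113.5  111.5] 64.5 25.6
(399, 165) [ 574.2 -153.1  111.5] 93.1 -20.2
(412, 165) [ 574.3 -158.2  111.5] 92.3 -25.3
(410, 225) [ 550.5 -158.   111.5] 69.0 -20.5
core [ 555.43511048 -134.82723493   58.        ] 78.17324801093483 1.2509414902004152
```

Request:
jog_arm(steps=[{"turn":[0,0,0],"dp":[0.005,-0.04,-0.1],"claw":0.51},{"turn":[0,0,0],"dp":[0.005,-0.045,-0.28],"claw":0.51},{"turn":[0,0,0],"dp":[0.005,-0.045,-0.28],"claw":0.51},{"turn":[0,0,0],"dp":[0.005,-0.045,-0.28],"claw":0.51},{"turn":[0,0,0],"dp":[0.005,-0.045,-0.28],"claw":0.51}])

```text
t: 16.2
ee_pos: [479.5, -154.8, 69.9]
orientation: [-1.114, -1.35, 1.349]
ft_force: [0.4, -0.1, -1.1]
width: 45.3
```

```bash
python3 - <<'E'
from h import *
from scipy.spatial.transform import Rotation as R
o=ctrl.get_obs();M=R.from_rotvec(o['orientation']).as_matrix();print(o['ee_pos'],o['ft_force'],o['width'],M[:,1].round(4))
X=np.array([M[1,0],-M[0,0]]);X/=np.hypot(*X);Y=np.array([-X[1],X[0]]);c=np.array([556.7,-137])-o['ee_pos'][:2];print('core in tongs',c@X,c@Y)
d=grab('top')
b=cv2.resize(d['img'][190:240,320:400],None,fx=10,fy=10,interpolation=cv2.INTER_CUBIC)
cv2.imwrite('pics/t12c.png',b[:,:,::-1])
E
```

```text
[ 479.50100441 -154.77915822   69.91560564] [ 0.36053552 -0.0849799  -1.050651  ] 45.26035835308862 [ 1.9e-03 -7.0e-04 -1.0e+00]
core in tongs 79.17206454605571 2.750924006526313
```

View pics/t12c.png

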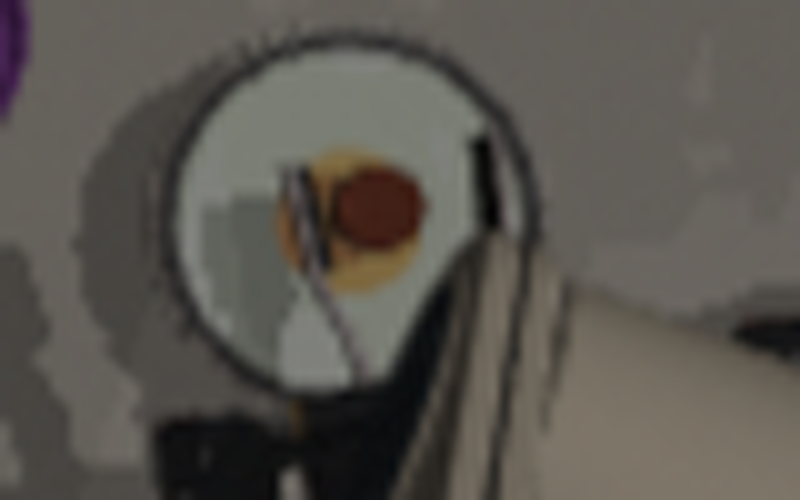

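```bash
python3 - <<'E'
from h import *
from scipy.spatial.transform import Rotation as R
d=load('top')
o=ctrl.get_obs();M=R.from_rotvec(o['orientation']).as_matrix()
X=np.array([M[1,0],-M[0,0]]);X/=np.hypot(*X);Y=np.array([-X[1],X[0]])
for u,v,z in((306,170,90),(328,265,90),(474,140,90),(488,225,90),(378,208,58)):
    p=onz(d,320+u/10-.4,190+v/10-.4,z);q=p[:2]-o['ee_pos'][:2];print((u,v),p.round(1),(q@X).round(1),(q@Y).round(1))
E
```

```text
(306, 170) [ 564.2 -110.2   90. ] 91.5 27.6
(328, 265) [ 537.6 -117.1   90. ] 64.1 26.0
(474, 140) [ 574.2 -157.6   90. ] 92.3 -20.8
(488, 225) [ 550.2 -162.1   90. ] 67.9 -20.6
(378, 208) [ 555.2 -135.1   58. ] 77.9 4.9
```

Request:
jog_arm(steps=[{"turn":[0,0,0],"dp":[0,0.015,-0.1],"claw":0.51},{"turn":[0,0,0],"dp":[0,0.015,-0.22],"claw":0.51},{"turn":[0,0,0],"dp":[0,0.015,-0.34],"claw":0.51},{"turn":[0,0,0],"dp":[0,0.015,-0.43],"claw":0.51},{"turn":[0,0,0],"dp":[0,0.015,-0.43],"claw":0.51},{"turn":[0,0,0],"dp":[0,0.015,-0.43],"claw":0.51}])

```text
t: 16.75
ee_pos: [479.0, -153.4, 34.8]
orientation: [-1.113, -1.349, 1.349]
ft_force: [-0.1, 0.1, -1.7]
width: 44.8
```

```bash
python3 - <<'E'
from h import *
from scipy.spatial.transform import Rotation as R
o=ctrl.get_obs();M=R.from_rotvec(o['orientation']).as_matrix();print(o['ee_pos'],o['ft_force'],o['width'],M[:,1].round(4))
d=grab('top')
b=cv2.resize(d['img'][190:240,320:400],None,fx=10,fy=10,interpolation=cv2.INTER_CUBIC)
cv2.imwrite('pics/t13c.png',b[:,:,::-1])
E
```

```text
[ 479.03982314 -153.36294101   34.78197505] [-0.11215124  0.13771651 -1.74094133] 44.79003843096736 [ 6.e-04 -3.e-04 -1.e+00]
```

View pics/t13c.png

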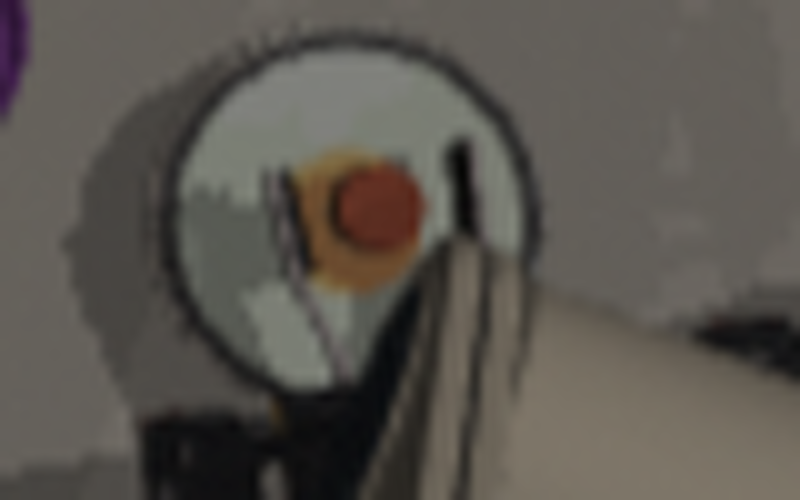

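Request:
jog_arm(steps=[{"turn":[0,0,0],"dp":[0,0,0],"claw":0.48},{"turn":[0,0,0],"dp":[0,0,0],"claw":0.45},{"turn":[0,0,0],"dp":[0,0,0],"claw":0.42},{"turn":[0,0,0],"dp":[0,0,0],"claw":0.4},{"turn":[0,0,0],"dp":[0,0,0],"claw":0.38},{"turn":[0,0,0],"dp":[0,0,0],"claw":0.35},{"turn":[0,0,0],"dp":[0,0,0],"claw":0.3},{"turn":[0,0,0],"dp":[0,0,0],"claw":0.2},{"turn":[0,0,0],"dp":[0,0,0],"claw":0.1},{"turn":[0,0,0],"dp":[0,0,0],"claw":0},{"turn":[0,0,0],"dp":[0,0,0],"claw":0},{"turn":[0,0,0],"dp":[0,0,0],"claw":0}])

```text
t: 17.8
ee_pos: [479.5, -153.5, 35.3]
orientation: [-1.114, -1.35, 1.349]
ft_force: [0.5, -0.5, 0.1]
width: 33.6
```

Request:
jog_arm(steps=[{"turn":[0,0,0],"dp":[0,0,0],"claw":0},{"turn":[0,0,0],"dp":[0,0,0],"claw":0},{"turn":[0,0,0],"dp":[0,0,0],"claw":0},{"turn":[0,0,0],"dp":[0,0,0],"claw":0}])

```text
t: 18.13
ee_pos: [479.6, -153.5, 35.3]
orientation: [-1.114, -1.35, 1.349]
ft_force: [-0.4, 0.4, 0.3]
width: 33.6
```

```bash
python3 - <<'E'
from h import *
o=ctrl.get_obs();print(o['ee_pos'],o['ft_force'],o['width'])
d=grab('top')
b=cv2.resize(d['img'][190:240,320:400],None,fx=10,fy=10,interpolation=cv2.INTER_CUBIC)
cv2.imwrite('pics/t14c.png',b[:,:,::-1])
E
```

```text
[ 479.552429   -153.52820025   35.29179016] [-0.40414966  0.40923768  0.3005394 ] 33.63967463738506
```

View pics/t14c.png

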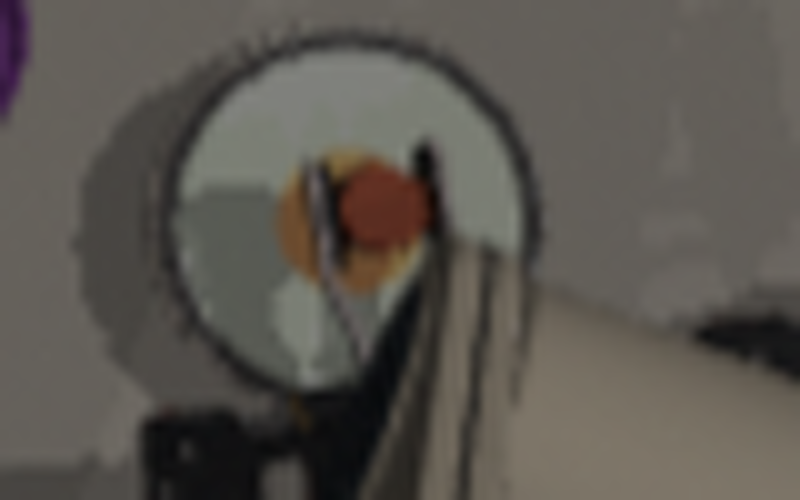

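Width is 33.6 mm over the grips and the jaws are shut on the core, matching the 34 mm given. Next I lift.

Request:
jog_arm(steps=[{"turn":[0,0,0],"dp":[0,0,0.05],"claw":0},{"turn":[0,0,0],"dp":[0,0,0.15],"claw":0},{"turn":[0,0,0],"dp":[0,0,0.3],"claw":0},{"turn":[0,0,0],"dp":[0,0,0.45],"claw":0},{"turn":[0,0,0],"dp":[0,0,0.6],"claw":0},{"turn":[0,0,0],"dp":[0,0,0.75],"claw":0},{"turn":[0,0,0],"dp":[0,0,0.9],"claw":0},{"turn":[0,0,0],"dp":[0,0,1],"claw":0},{"turn":[0,0,0],"dp":[0,0,1],"claw":0}])

```text
t: 18.93
ee_pos: [480.5, -153.9, 117.2]
orientation: [-1.117, -1.351, 1.349]
ft_force: [1.1, -0.1, -2.3]
width: 33.6
```

Request:
jog_arm(steps=[{"turn":[0,0,0],"dp":[0,0,0.1],"claw":0},{"turn":[0,0,0],"dp":[0,0,0.25],"claw":0},{"turn":[0,0,0],"dp":[0,0,0.4],"claw":0},{"turn":[0,0,0],"dp":[0,0,0.5],"claw":0},{"turn":[0,0,0],"dp":[0,0,0.5],"claw":0},{"turn":[0,0,0],"dp":[0,0,0.5],"claw":0},{"turn":[0,0,0],"dp":[0,0,0.5],"claw":0},{"turn":[0,0,0],"dp":[0,0,0.5],"claw":0}])

```text
t: 19.6
ee_pos: [480.0, -153.7, 156.4]
orientation: [-1.116, -1.351, 1.349]
ft_force: [1.0, 1.1, -1.3]
width: 33.5
```

```bash
python3 - <<'E'
from h import *
o=ctrl.get_obs();print(o['ee_pos'],o['ft_force'],o['width'],np.abs(o['qvel']).max())
d=grab('top','t15.png');s=grab('side','s15.png')
b=cv2.resize(d['img'][180:250,310:440],None,fx=6,fy=6,interpolation=cv2.INTER_CUBIC)
cv2.imwrite('pics/t15c.png',b[:,:,::-1])
hsv=cv2.cvtColor(d['img'],cv2.COLOR_RGB2HSV)
m=cv2.inRange(hsv,(0,130,40),(9,255,255))
k=np.zeros_like(m);k[185:240,340:390]=1;v,u=np.nonzero(m*k);print(len(u),u.mean(),v.mean(),'core top',depthpt(d,u.mean(),v.mean()))
E
```

```text
[ 479.96884384 -153.69896561  156.44614826] [ 0.98757386  1.09964766 -1.27862592] 33.45765607420434 0.001794756815085894
74 364.47297297297297 208.82432432432432 core top [ 555.72656747 -137.51568067  177.75953475]
```

View pics/t15c.png

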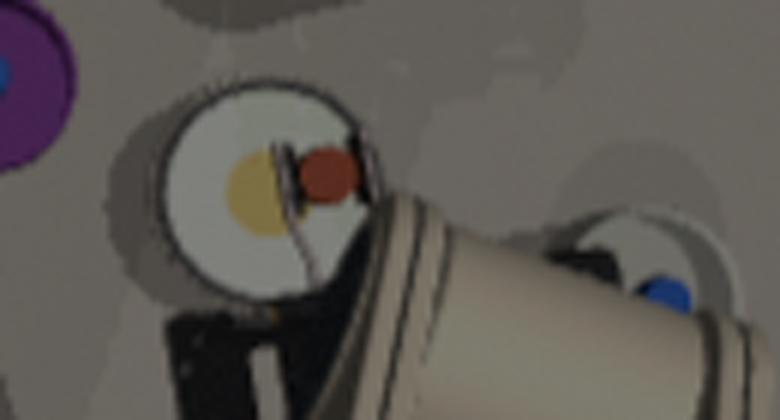

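View pics/s15.png

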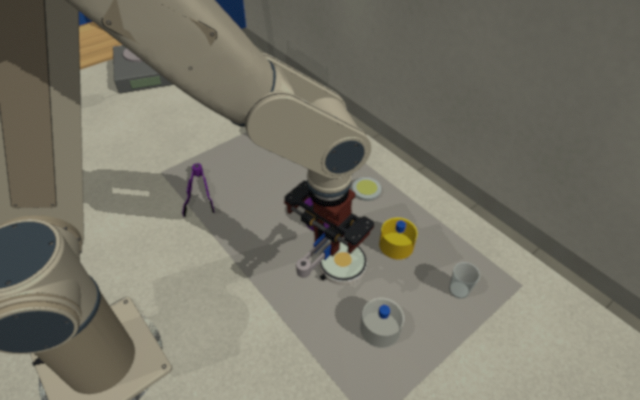

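Request:
jog_arm(steps=[{"turn":[0,0,0],"dp":[0,0,0],"claw":0},{"turn":[0,0,0],"dp":[0,0,0],"claw":0},{"turn":[0,0,0],"dp":[0,0,0],"claw":0},{"turn":[0,0,0],"dp":[0,0,0],"claw":0},{"turn":[0,0,0],"dp":[0,0,0],"claw":0},{"turn":[0,0,0],"dp":[0,0,0],"claw":0}])

```text
t: 20.2
ee_pos: [480.1, -153.8, 156.5]
orientation: [-1.116, -1.351, 1.349]
ft_force: [-0.5, 0.2, -2.2]
width: 33.5
```

```bash
python3 - <<'E'
from h import *
d=grab('top')
hsv=cv2.cvtColor(d['img'],cv2.COLOR_RGB2HSV)
m=cv2.inRange(hsv,(0,130,40),(9,255,255))
k=np.zeros_like(m);k[185:240,340:390]=1;v,u=np.nonzero(m*k);p=depthpt(d,u.mean(),v.mean());print(len(u),u.mean(),v.mean(),p)
o=ctrl.get_obs();print(o['ee_pos'],o['width'],o['t'])
if abs(p[2]-177.8)<2: ctrl.close_job(); print('closed')
E
```

```text
73 364.4657534246575 208.76712328767124 [ 555.78697672 -137.15709645  179.98788693]
[ 480.10670594 -153.76117144  156.55065991] 33.19351408186882 20.25
```

The core's image position is unchanged to within 0.1 px. The 2 mm change in depth reading is sensor noise, so my threshold was too tight. I am handing in now.

```bash
python3 - <<'E'
from workcell import ctrl
print(ctrl.close_job()); o=ctrl.get_obs(); print(o['t'],o['ee_pos'],o['width'])
E
```

```text
the job is handed in; nothing more can be done
None
the job is handed in; nothing more can be done
```

I handed the job in at about 20 s of the 58 s allowed, with the core held up in the tongs. No verdict was reported.

- **Cover:** I lifted the clear cover by its knob and stood it on the bench at about (504, −314) mm, roughly 185 mm from the stage centre. Both views show it upright, with the knob centre measured at about 83 mm. That is above the nominal 77 mm and close to the 85 mm limit. The two camera rays behind that figure miss each other by 3.6 mm, so I take the excess to be measurement error.
- **Tongs and core:** I carried the blue-gripped tongs with their jaws open and closed them on the core. The width over the grips was 33.5 mm, matching the 34 mm given for jaws shut on the core. The core's centre is about 160 mm above the bench and the fingers stayed about 80 mm from it.
- **Other objects:** I looked at the beaker and the dish in the last side picture and they appeared unmoved. The jar was hidden behind the arm there, though it was unmoved in earlier top views. I did not measure any of the three at the end.
- **Last check:** My automatic steadiness check failed because the core's depth reading changed by 2.2 mm against a 2 mm limit. Its image position moved less than 0.1 px and the tool position was steady to within 0.2 mm, so I judged this to be depth noise and handed in.

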